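Lock the lamp module on the photometer rail

TASK

Take the blue lamp module with the yellow bar handle out of its white parking block and lower its T-foot straight down into the open part of the slot of the aluminium rail until its flange sits on the rail. Slide it along the slot gently against the orange sprung nose of the black detector until the nose has given way about half of its travel, never bottoming it, then twist the module a quarter turn so that it locks there and keeps the nose pressed in by itself. Let go, never press hard on the rail, and leave the other things on the bench where they are.

Things in the scene. Friction and masses are not known exactly. Their poses are not given: they have to be found in the camera images.
- lamp_grip (a point): Centre of the yellow bar handle on top of the blue lamp module (0.3 kg, loose, upright in the parking block at the start). The bar is 44 mm long along this point's x, 14 mm thick along y and 44 mm high (22 mm above and below this point); grip it across the 14 mm. z is up. With the flange on the rail this point is 90 mm above the bench.
- lamp: The lamp module; origin at the centre of the flange's flat underside, 62 mm below lamp_grip, same axes. Steel flange 44 mm across, 6 mm thick; on it a blue drum 48 mm across, from 6 to 40 mm above the origin; then the yellow bar. Under the flange a round stem 11 mm thick, 10 mm long, then the T-foot.
- lamp_foot (a point): Centre of the underside of the T-foot, 80 mm below lamp_grip, same axes. The foot is a flat steel bar 38 mm long along x (parallel to the handle), 12 mm wide along y, 8 mm high.
- park: White fixed parking block, 90 x 60 mm, 26 mm high; origin at the centre of its underside, z up. A pocket 44 mm (x) by 18 mm (y) right through its middle takes the T-foot; the flange rests on its top. Lift the module at least 25 mm to clear it.
- rail: Fixed aluminium rail, 300 mm long (x), 70 mm wide (y), 28 mm high; origin at the centre of its underside, z up. A slot 15 mm wide runs along x in the middle of the top over the full length; lips 8 mm thick, under them a channel 48 mm wide, its floor 22 mm below the top. The T-foot enters only lengthwise. Unturned, the module slides freely, with only the friction of its weight.
- slot_mid (a point): Middle of the slot on the rail's top face, axes as the rail's. Under each lip a sprung sloping bar bears on the end of the T-foot as it is turned across, pulling the flange down on the rail (6 N each side at a quarter turn). Turning takes up to about 0.3 N m, works in either direction, has no end stop; let go, the module stays put by friction. Do not press it on the rail with over 40 N.
- slot_open (a point): Point on the slot's centre line at the rail's top face, x = -75 mm in the rail's frame; the slot is always open for dropping the foot in up to 45 mm either side of it. The black detector (60 x 56 x 38 mm high) stands on the rail towards its +x end; its place varies and is not reported: the untouched nose tip is 100 to 150 mm from this point along +x, to be found by feel or by eye.
- nose (a joint): Push-in of the orange sprung nose in m: 0 = fully out, 0.012 = bottomed; pushed in along the rail's +x. It is round, 22 mm across, sticks out 25 mm from the detector's face towards the slot's open end, axis over the slot 18 mm above the rail's top, and meets the blue drum (radius 24 mm). It starts to give at 2 N; 4 N at half travel, 6 N bottomed.
- dish_a: Bystander, leave alone: round clear culture dish with pale yellow filling, 93 mm across, 15 mm high; origin at the centre of its underside
- dish_b: Bystander, leave alone: round clear culture dish with brown filling, 93 mm across, 15 mm high; origin at the centre of its underside
- dish_small: Bystander, leave alone: small round clear dish, 43 mm across, 12 mm high; origin at the centre of its underside
- burner: Bystander, leave alone: metal laboratory burner, round foot 84 mm across with an upright tube, 140 mm high; origin at the centre of its underside
- tube_rack: Bystander, leave alone: white foam block 60 x 130 x 45 mm with three capped tubes standing in it, 107 mm high in all; origin at the centre of its underside
- beaker: Bystander, leave alone: small clear beaker, 54 mm across, 70 mm high; origin at the centre of its underside
- cup: Bystander, leave alone: tall translucent plastic cup, 72 mm across, 95 mm high; origin at the centre of its underside
Not all that is in view belongs to the job. What is shaped like the lamp but red is not meant.

How it is judged (in metres and radians):
On the way, in this order (a step that is already met when the one before it is completed fails the run):
1. the T-foot is down in the slot, lengthwise, the flange on the rail (z of lamp_grip in the frame of rail between 0.086 and 0.0925 m and y of lamp_grip in the frame of rail between -0.004 and 0.004 m and x of lamp_grip in the frame of rail between -0.14 and 0.13 m and angle between the x axis of lamp_grip and the x axis of rail, either way round below 0.3 rad), for 0.1 s.
2. the module, still seated on the rail, has pushed the nose in by 3 mm or more (z of lamp_grip in the frame of rail between 0.086 and 0.0925 m and y of lamp_grip in the frame of rail between -0.004 and 0.004 m and x of lamp_grip in the frame of rail between -0.14 and 0.13 m and value of joint nose above 0.003 m), for 0.2 s.
At the end, for the whole second after the job is handed in: The lamp module stands upright on the rail (within 0.06 rad), flange on the rail (within 2.5 mm), centred on the slot within 4 mm, its handle turned across the slot within 15 degrees, at rest, let go, with the nose pressed in 3 to 9.5 mm (all of step 2 and value of joint nose below 0.0095 m and angle between the x axis of lamp_grip and the y axis of rail, either way round below 0.26 rad and angle between lamp_grip's own z axis and vertical below 0.06 rad and linear speed of lamp below 0.01 m/s); the robot touches nothing.
It fails at once if the nose is bottomed (pushed in beyond 11.3 mm) (value of joint nose above 0.0113 m).
It fails at once if the module is pressed on the rail with more than 40 N (contact force between lamp and rail above 40 N).
It fails at once if another thing on the bench is moved by more than 20 mm (distance of any of dish_a, dish_b, dish_small, burner, tube_rack, beaker, cup from where it was at the start of the episode above 0.02 m).
It also fails if it takes over 59 s, if anything falls off the work surface, if the arm or the gripper's body presses on something with over 40 N, if the wrist force passes 120 N, or if a joint passes its speed limit or range.

ROBOT

A 7-joint arm with a two-finger parallel gripper is mounted at the origin on the work surface. World frame = base frame: x ahead of the robot, y to its left, z up, the work surface at z = 0. Lengths are in mm, angles in rad, forces in N, time in s.
With the tool pointing down it reaches from about 400 to 875 mm from the base axis. Payload 4.4 kg.
Tool frame: the origin (TCP) lies between the finger pads; the fingertips stand 14 mm ahead of it and the grasp point (between the pads) lies 5 mm behind it; x points along the fingers, y is the direction in which the jaws open and shut, and the axes are right-handed (so a half turn about x gives the same grasp; the last joint's range is limited). The gripper opens to 85 mm and grips with 20 to 120 N. Pads are 22 mm wide; open, the fingers measure 114 mm over their backs; the gripper's body (76 mm by 85 mm) begins 54 mm behind the grasp point. The pads swing forward as they close: fully open they stand 13 mm farther back than shut.
Start: joints at [-1.167, 0.628, 0.038, 1.517, -0.027, 0.996, -0.02], TCP at [294.24, 579.603, 245.313] pointing down, gripper open.
Joint ranges: [-3.06, 3.06], [-0.37, 2.12], [-1.25, 1.32], [0.18, 2.47], [-1.1, 4.24], [0.23, 1.98], [-2.94, 2.94]. Speed limits (rad/s): [2.57, 2.57, 3.14, 3.14, 3.14, 3.14, 3.14].

INTERFACE

Orientations are given as a rotation vector (axis times angle).
In Python, from bench import ctrl gives the robot as it stands.
- The arm moves only by the tool servo_tool, never from a script. Its argument "rows" is a list of rows, each a list of 7 numbers: the shift along the tool's x, y, z in units of 40 mm (1.0 is 40 mm), then the turn, a rotation vector about the tool's x, y, z in units of 5 degrees (1.0 is 5 degrees), then the closure, from -1 (fully open) to 1 (shut). In form: [[tx, ty, tz, ax, ay, az, grip], ...]. A call has 1 to 12 rows; each row shifts and turns the commanded pose from where the row before left it, along the tool's axes as they then stand; what a row does not reach is not made up. A row lasts 1/12 s, in which the tool goes at most 41.7 mm and 7.16 degrees, less where a joint would pass 70% of its speed; a pose out of reach is approached as far as the arm can. A call is refused whole if a number of a shift passes 1 or a number of a turn 1, either way. A call with a gripper value outside its range is refused whole. The fingers move at their own pace and stop on an object; "squeeze" is the grip in N (left out, the last holds). Time passes only in rows, so rows that do not move let the fingers close. It gives the time, the measured TCP pose, the force and the opening at its end, in the units of the state.
- ctrl.get_obs(): the state, without advancing time (a new reading comes with each control period).
- ctrl.snapshot(name): name is "side" or "top" or "wrist"; returns a dict with "img" (420x560x3 uint8, red, green, blue), "camera_matrix" (3x3 intrinsics, pixels), "k1" (the pictures are not rectified: a ray, as slopes to the right and down, at radius r is drawn at 1 + k1 r^2 times it, then the intrinsics apply), "extrinsics" (4x4, takes a point from world to camera coordinates); the wrist camera has in their place "tool_from_camera" (4x4, takes a point from camera to tool coordinates, whose origin is the TCP and whose axes are the tool frame's). Camera axes: x right, y up, looking along -z (the intrinsics and any distortion apply to the point x, -y, -z); pixel columns grow to the right and rows downward; lengths in mm; the calibration is good to about 2 mm. A picture is of the moment at which its call begins: read the wrist's pose just before it. There is no depth.
- ctrl.sign_off(): hands the job in, once; it reports no verdict.
The state is a dict: "time_s": time; "qpos": joint angles; "qvel": joint speeds; "tau": joint torques, N m; "tool_pos": TCP position; "tool_rot": TCP orientation; "ft_force": force on the tool from outside, world axes, zero at the start; "torque": the same for the moment, N m; "finger_gap": opening from 0.0 (shut) to 1.0 (fully open).
Only numpy, scipy, OpenCV 4.12 (cv2) and the standard library are available. Lean on these libraries where they do the work, as an engineer would, in place of code of your own. Each camera call takes 0.05 s, during which the arm holds its last target.

## Working session

There is one attempt and no reset: what is moved stays moved. The work goes in short steps, Python scripts to look and compute and a tool call to move; the robot and the scene stay as the last step left them, time stands still between calls to the robot, and variables do not carry over. Pictures are saved under pics/ and viewed, and the job is handed in when it is done.

Besides the shell and the picture viewer there is one more tool, called after "Request:" as name(argument=value, ...), one argument or row to a line, values as JSON. servo_tool: Moves the arm, as the interface text tells. Its arguments: {"type":"object","properties":{"rows":{"type":"array","items":{"type":"array","items":{"type":"number"}}},"squeeze":{"type":"number"}},"required":["rows"]}

```bash
mkdir -p pics; ls
python3 - <<'E'
from bench import ctrl
import cv2,numpy as np
np.set_printoptions(precision=4,suppress=True)
print(ctrl.get_obs())
for n in["side","top","wrist"]:
    s=ctrl.snapshot(n); cv2.imwrite(f"pics/{n}0.png",s["img"][:,:,::-1])
    print(n,{k:v for k,v in s.items() if k!="img"})
E
```

```text
pics
{'time_s': 0.0, 'qpos': array([-1.1668,  0.6293,  0.0384,  1.5184, -0.027 ,  0.9963, -0.02  ]), 'qvel': array([-0.0017, -0.0007,  0.0006,  0.0001, -0.0028,  0.0011, -0.0006]), 'tau': array([  0.0009, -56.3415,   1.2261, -19.3441,   0.0109,   0.0102,
         0.    ]), 'tool_pos': array([293.9483, 579.0649, 244.4109]), 'tool_rot': array([ 0.367 ,  1.5396, -0.3698]), 'ft_force': array([ 0.5683, -0.0477,  0.212 ]), 'torque': array([ 0.0018, -0.0144, -0.0177]), 'finger_gap': 1.0002618111329662}
side {'camera_matrix': array([[420.5515,   0.    , 285.4375],
       [  0.    , 420.5515, 206.2556],
       [  0.    ,   0.    ,   1.    ]]), 'k1': -0.10992479169655642, 'extrinsics': array([[   0.9706,   -0.2405,   -0.0041, -566.7543],
       [   0.1287,    0.5046,    0.8537, -129.2908],
       [  -0.2032,   -0.8292,    0.5207, -868.6933],
       [   0.    ,    0.    ,    0.    ,    1.    ]])}
top {'camera_matrix': array([[432.401 ,   0.    , 279.5642],
       [  0.    , 432.401 , 210.7607],
       [  0.    ,   0.    ,   1.    ]]), 'k1': -0.0992630198591787, 'extrinsics': array([[   -0.023 ,    -0.9996,     0.016 ,   -31.4244],
       [    0.9858,    -0.02  ,     0.1665,  -588.3482],
       [   -0.1661,     0.0196,     0.9859, -1150.6329],
       [    0.    ,     0.    ,     0.    ,     1.    ]])}
wrist {'camera_matrix': array([[324.4767,   0.    , 278.6439],
       [  0.    , 324.4767, 212.0824],
       [  0.    ,   0.    ,   1.    ]]), 'k1': -0.07015330284537387, 'tool_from_camera': array([[  -0.    ,    0.27  ,   -0.9629, -129.0965],
       [   1.    ,   -0.    ,   -0.    ,   -0.8317],
       [  -0.    ,   -0.9629,   -0.27  ,  -68.424 ],
       [   0.    ,    0.    ,    0.    ,    1.    ]])}
```

View pics/side0.png

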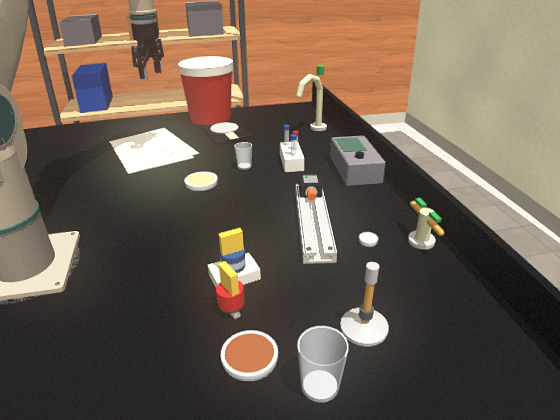

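View pics/top0.png

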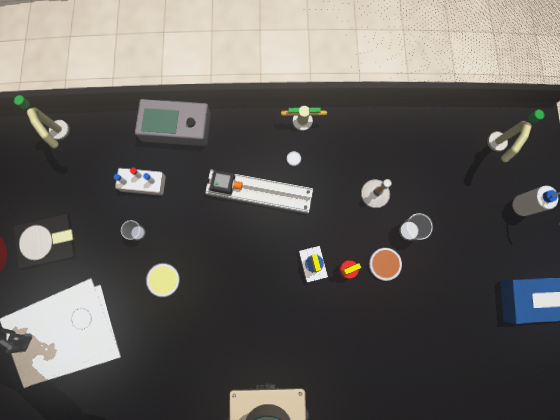

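View pics/wrist0.png

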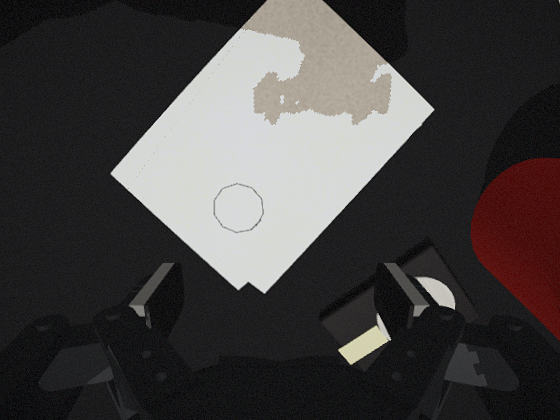

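The side view shows the blue lamp in the white block at about (233,265), with the red decoy at (230,290) beside it. The rail runs from about (320,258) to (305,185), with the orange nose at (312,194). In the top view the blue lamp is at (314,263), and the rail runs from (210,185) to (310,203) with the nose at (238,185). I'll enlarge these areas.

Run:
```python
import cv2
t=cv2.imread("pics/top0.png"); s=cv2.imread("pics/side0.png")
def c(im,x,y,w,h,k,n): cv2.imwrite(n,cv2.resize(im[y:y+h,x:x+w],None,fx=k,fy=k,interpolation=cv2.INTER_CUBIC))
c(t,200,160,130,60,6,"pics/c_rail.png")
c(t,290,235,80,55,10,"pics/c_lamp.png")
c(s,195,220,80,100,6,"pics/c_slamp.png")
c(s,285,165,65,100,6,"pics/c_srail.png")
```

```text
(no output)
```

View pics/c_rail.png

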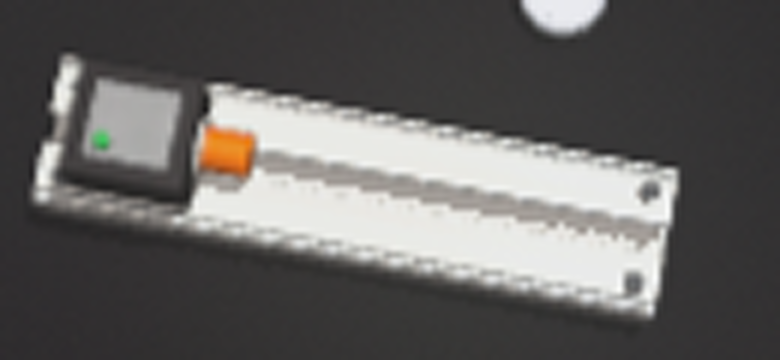

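View pics/c_lamp.png

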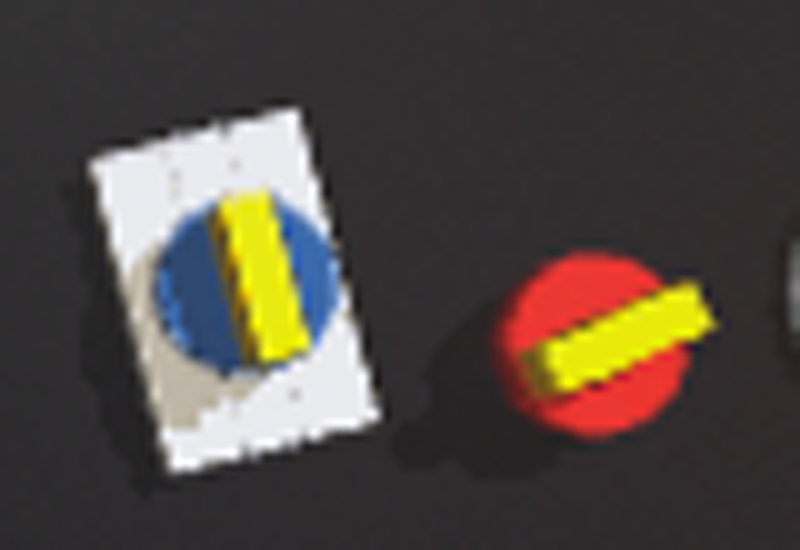

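View pics/c_slamp.png

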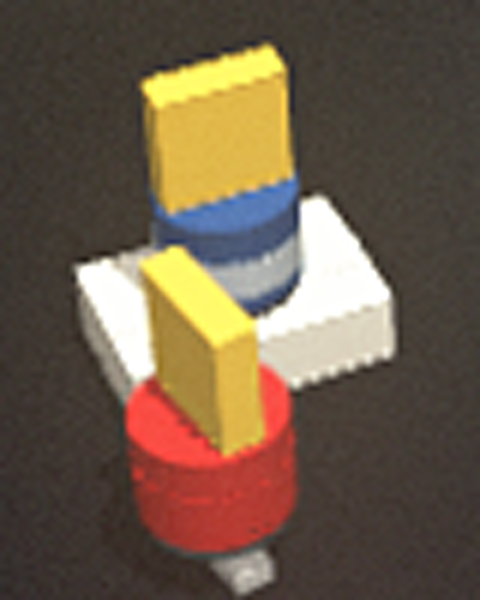

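View pics/c_srail.png

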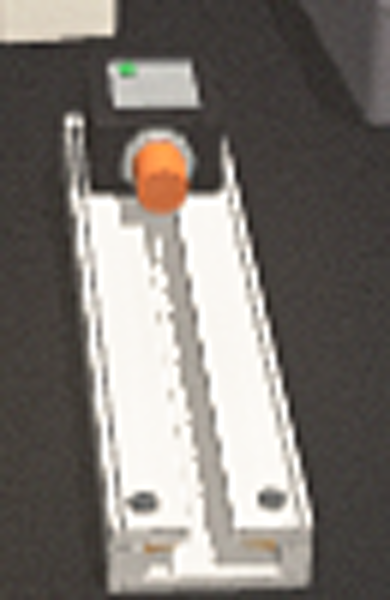

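```bash
cat > h.py <<'E'
import numpy as np,cv2
from scipy.optimize import brentq
from scipy.spatial.transform import Rotation as R
np.set_printoptions(precision=2,suppress=True)
def undist(s,px):
    K=s["camera_matrix"];a=np.array([(px[0]-K[0,2])/K[0,0],(px[1]-K[1,2])/K[1,1]])
    rd=np.hypot(*a);k=s["k1"]
    r=brentq(lambda r:r*(1+k*r*r)-rd,0,1.5*rd+1e-9) if rd>0 else 0
    a=a*(r/rd) if rd>0 else a
    return np.array([a[0],-a[1],-1.])
def wcam(s,obs):  # world-from-cam
    if "extrinsics" in s: return np.linalg.inv(s["extrinsics"])
    T=np.eye(4);T[:3,:3]=R.from_rotvec(obs["tool_rot"]).as_matrix();T[:3,3]=obs["tool_pos"]
    return T@s["tool_from_camera"]
def hit(s,px,z,obs=None):
    T=wcam(s,obs);d=T[:3,:3]@undist(s,px);c=T[:3,3]
    return c+d*(z-c[2])/d[2]
def proj(s,P,obs=None):
    p=np.linalg.inv(wcam(s,obs))@np.append(P,1.);a=np.array([p[0],-p[1]])/-p[2]
    a=a*(1+s["k1"]*(a@a));K=s["camera_matrix"]
    return np.array([K[0,0]*a[0]+K[0,2],K[1,1]*a[1]+K[1,2]])
def cr(x0,y0,k,u,v): return (x0+(u+.5)/k-.5,y0+(v+.5)/k-.5)
E
python3 - <<'E'
from h import *
from bench import ctrl
s=ctrl.snapshot("top"); d=ctrl.snapshot("side")
L=lambda u,v,z:hit(s,cr(290,235,10,u,v),z)
def rep(n,P):
    P=np.array(P);print(n,P[:,:2].tolist() and P[:,:2].round(1).tolist(),"c",P.mean(0),"edges",[(np.linalg.norm(P[i]-P[i-1]).round(1),np.degrees(np.arctan2(*(P[i]-P[i-1])[1::-1])).round(1)) for i in range(4)])
rep("bar",[L(u,v,110) for u,v in[(218,198),(270,192),(310,348),(262,360)]])
rep("park",[L(u,v,26) for u,v in[(90,160),(298,108),(382,422),(170,474)]])
A=lambda u,v,z:hit(s,cr(200,160,6,u,v),z)
rep("rail",[A(u,v,28) for u,v in[(65,58),(678,172),(655,307),(36,192)]])
print("slot",A(655,234,28),A(265,160,28),"nose",A(254,153,50),A(203,147,50))
D=lambda u,v,z:hit(d,cr(285,165,6,u,v),z)
print("side: rail near end",D(107,530,28),D(312,522,28),"slot",D(220,555,28),D(155,225,28))
D=lambda u,v,z:hit(d,cr(195,220,6,u,v),z)
rep("sidebar",[D(u,v,110) for u,v in[(142,88),(270,45),(287,65),(155,108)]])
rep("sidepark",[D(u,v,26) for u,v in[(77,266),(318,197),(393,292),(150,385)]])
E
```

```text
bar [[460.9, -122.8], [462.1, -136.4], [421.6, -145.4], [418.8, -132.8]] c [ 440.87 -134.38  110.  ] edges [(np.float64(43.3), np.float64(13.4)), (np.float64(13.6), np.float64(-84.8)), (np.float64(41.5), np.float64(-167.6)), (np.float64(12.9), np.float64(102.5))]
park [[477.8, -95.0], [491.0, -153.8], [403.2, -174.0], [390.4, -114.7]] c [ 440.58 -134.38   26.  ] edges [(np.float64(89.6), np.float64(12.6)), (np.float64(60.2), np.float64(-77.3)), (np.float64(90.1), np.float64(-167.0)), (np.float64(60.7), np.float64(102.2))]
rail [[716.2, 151.5], [654.5, -140.4], [589.5, -127.2], [650.8, 164.9]] c [652.76  12.18  28.  ] edges [(np.float64(66.8), np.float64(-11.6)), (np.float64(298.3), np.float64(-101.9)), (np.float64(66.3), np.float64(168.5)), (np.float64(298.4), np.float64(78.1))]
slot [ 624.6 -128.4   28. ] [664.13  55.95  28.  ] nose [662.54  59.66  50.  ] [665.9   83.47  50.  ]
side: rail near end [ 587.49 -131.36   28.  ] [ 657.22 -144.63   28.  ] slot [ 620.8  -154.13   28.  ] [662.56  60.33  28.  ]
sidebar [[420.7, -140.4], [462.9, -126.6], [466.4, -139.0], [423.4, -152.1]] c [ 443.37 -139.54  110.  ] edges [(np.float64(12.0), np.float64(103.2)), (np.float64(44.5), np.float64(18.1)), (np.float64(12.9), np.float64(-74.2)), (np.float64(45.0), np.float64(-163.1))]
sidepark [[393.8, -117.2], [478.5, -99.4], [493.9, -155.8], [411.0, -182.1]] c [ 444.32 -138.64   26.  ] edges [(np.float64(67.1), np.float64(104.8)), (np.float64(86.5), np.float64(11.9)), (np.float64(58.4), np.float64(-74.7)), (np.float64(87.0), np.float64(-162.4))]
```

Run:
```python
from h import *
from bench import ctrl
o=ctrl.get_obs();M=R.from_rotvec(o["tool_rot"]).as_matrix();print(M,o["time_s"],o["qpos"])
for c in M.T: print(np.degrees(np.arctan2(c[1],c[0])))
```

```text
[[-0.    0.45  0.89]
 [-0.    0.89 -0.45]
 [-1.   -0.   -0.  ]] 0.25 [-1.17  0.63  0.04  1.52 -0.03  1.   -0.02]
-117.23593141156901
63.081858452151366
-26.91814179905266
```

```bash
cat > plan.py <<'E'
from h import *
def plan(obs,wps,grip,maxlin=36.,maxang=5.,dec=2):
    """wps: (x,y,z,yaw_of_tool_y deg[,n]) tool pointing down; prints rows"""
    p=np.array(obs["tool_pos"]);M=R.from_rotvec(obs["tool_rot"])
    out=[]
    for w in wps:
        tp=np.array(w[:3],float);a=np.radians(w[3])
        X=np.array([0,0,-1.]);Y=np.array([np.cos(a),np.sin(a),0]);T=R.from_matrix(np.c_[X,Y,np.cross(X,Y)])
        rv=(M.inv()*T).as_rotvec()
        n=max(1,int(np.ceil(max(np.linalg.norm(tp-p)/maxlin,np.degrees(np.linalg.norm(rv))/maxang-1e-2))))
        if len(w)>4:n=w[4]
        for i in range(n):
            rem=n-i
            sh=np.round(M.inv().apply((tp-p)/rem)/40,dec)
            rv=np.round(np.degrees((M.inv()*T).as_rotvec()/rem)/5,dec)
            out.append([*sh,*rv,grip])
            p=p+M.apply(sh*40);M=M*R.from_rotvec(np.radians(rv*5))
    for i in range(0,len(out),12):
        print("["+",".join("["+",".join(f"{v:g}" for v in r)+"]" for r in out[i:i+12])+"]".replace("-0,","0,"))
    print(len(out),"rows")
E
python3 - <<'E'
from plan import *
from bench import ctrl
plan(ctrl.get_obs(),[(480,250,260,0),(440,-134,240,-77.)],-1)
E
```

```text
[[-0.03,-0.4,0.61,0.97,0,0,-1],[-0.03,-0.35,0.64,0.97,0,0,-1],[-0.03,-0.3,0.66,0.97,0,0,-1],[-0.03,-0.24,0.69,0.97,0,0,-1],[-0.03,-0.18,0.7,0.97,0,0,-1],[-0.03,-0.12,0.72,0.97,0,0,-1],[-0.03,-0.06,0.72,0.97,0,0,-1],[-0.03,0.01,0.73,0.97,0,0,-1],[-0.03,0.07,0.72,0.97,0,0,-1],[-0.03,0.13,0.72,0.97,0,0,-1],[-0.02,0.18,0.7,0.97,0,0,-1],[-0.03,0.25,0.69,0.97,0,0,-1]]
[[-0.02,0.3,0.66,0.98,0.01,0.01,-1],[0.03,-0.06,0.6,0.96,-0,-0,-1],[0.03,-0.01,0.6,0.96,-0,-0,-1],[0.03,0.04,0.6,0.96,-0,-0,-1],[0.03,0.09,0.6,0.96,-0,-0,-1],[0.03,0.14,0.59,0.96,-0,-0,-1],[0.03,0.19,0.57,0.96,-0,-0,-1],[0.03,0.23,0.56,0.96,-0,-0,-1],[0.03,0.28,0.53,0.96,-0,-0,-1],[0.03,0.32,0.51,0.96,-0,-0,-1],[0.03,0.36,0.48,0.97,-0,-0,-1],[0.03,0.41,0.45,0.96,-0,-0,-1]]
[[0.03,0.44,0.41,0.97,-0,-0,-1],[0.03,0.47,0.38,0.96,-0,-0,-1],[0.04,0.5,0.33,0.97,-0,-0,-1],[0.03,0.53,0.29,0.96,-0,-0,-1],[0.04,0.56,0.24,0.97,-0.01,0,-1]]
29 rows
```

Request:
servo_tool(
  rows=[
    [-0.03,-0.4,0.61,0.97,0,0,-1],
    [-0.03,-0.35,0.64,0.97,0,0,-1],
    [-0.03,-0.3,0.66,0.97,0,0,-1],
    [-0.03,-0.24,0.69,0.97,0,0,-1],
    [-0.03,-0.18,0.7,0.97,0,0,-1],
    [-0.03,-0.12,0.72,0.97,0,0,-1],
    [-0.03,-0.06,0.72,0.97,0,0,-1],
    [-0.03,0.01,0.73,0.97,0,0,-1],
    [-0.03,0.07,0.72,0.97,0,0,-1],
    [-0.03,0.13,0.72,0.97,0,0,-1],
    [-0.02,0.18,0.7,0.97,0,0,-1],
    [-0.03,0.25,0.69,0.97,0,0,-1],
  ],
)

```text
time_s: 1.25
tool_pos: [466.4, 274.3, 259.4]
tool_rot: [1.149, 1.247, -1.149]
ft_force: [0.3, -0.0, -1.3]
finger_gap: 1.0
```

Request:
servo_tool(
  rows=[
    [-0.02,0.3,0.66,0.98,0.01,0.01,-1],
    [0.03,-0.06,0.6,0.96,0,0,-1],
    [0.03,-0.01,0.6,0.96,0,0,-1],
    [0.03,0.04,0.6,0.96,0,0,-1],
    [0.03,0.09,0.6,0.96,0,0,-1],
    [0.03,0.14,0.59,0.96,0,0,-1],
    [0.03,0.19,0.57,0.96,0,0,-1],
    [0.03,0.23,0.56,0.96,0,0,-1],
    [0.03,0.28,0.53,0.96,0,0,-1],
    [0.03,0.32,0.51,0.96,0,0,-1],
    [0.03,0.36,0.48,0.97,0,0,-1],
    [0.03,0.41,0.45,0.96,0,0,-1],
  ],
)

```text
time_s: 2.25
tool_pos: [452.5, -14.6, 246.7]
tool_rot: [1.853, 0.619, -1.85]
ft_force: [1.0, 0.6, -0.5]
finger_gap: 0.998
```

Request:
servo_tool(
  rows=[
    [0.03,0.44,0.41,0.97,0,0,-1],
    [0.03,0.47,0.38,0.96,0,0,-1],
    [0.04,0.5,0.33,0.97,0,0,-1],
    [0.03,0.53,0.29,0.96,0,0,-1],
    [0.04,0.56,0.24,0.97,-0.01,0,-1],
    [0,0,0,0,0,0,-1],
    [0,0,0,0,0,0,-1],
  ],
)

```text
time_s: 2.83
tool_pos: [440.0, -134.8, 239.7]
tool_rot: [2.103, 0.237, -2.103]
ft_force: [-1.0, 0.9, 0.5]
finger_gap: 0.998
```

Run:
```python
from h import *
from bench import ctrl
import pickle
o=ctrl.get_obs();s=ctrl.snapshot("wrist");pickle.dump((o,s),open("w1.pkl","wb"))
M=R.from_rotvec(o["tool_rot"]).as_matrix()
print(o["time_s"],o["qpos"],o["tool_pos"],np.degrees(np.arctan2(M[1,1],M[0,1])),M[2])
cv2.imwrite("pics/w1.png",s["img"][:,:,::-1])
```

```text
2.8333 [-0.29  0.46  0.75  2.05 -0.43  0.8  -0.63] [ 439.98 -134.84  239.73] -77.15134809947997 [-1. -0.  0.]
```

View pics/w1.png

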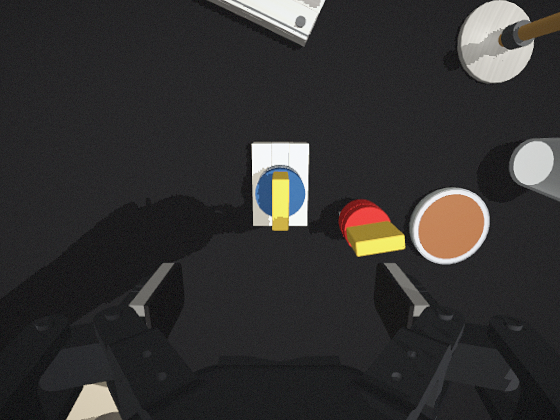

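The wrist view shows the yellow bar of the blue lamp in line with the image columns, top face from about (281,181) to (281,218). The red decoy's bar, at (340–405,225–255), is near where the right finger will come down. I'll work out that clearance.

Run:
```python
from h import *
import pickle
o,s=pickle.load(open("w1.pkl","rb"))
im=s["img"][:,:,::-1]
cv2.imwrite("pics/c2.png",cv2.resize(im[130:270,240:420],None,fx=4.4,fy=4.2,interpolation=cv2.INTER_CUBIC))
cv2.imwrite("pics/c2b.png",cv2.resize(im[130:240,235:325],None,fx=5,fy=5,interpolation=cv2.INTER_CUBIC))
from bench import ctrl
t=ctrl.snapshot("top")
for u,v in[(540,350),(690,285),(715,325),(562,392)]: print("red bar top@102",hit(t,cr(290,235,10,u,v),102))
# predicted bar corners for lamp at 440.8,-134.4 yaw 13
for c in [(440.8,-134.4),(443,-138)]:
  a=np.radians(12.8);x=np.array([np.cos(a),np.sin(a),0]);y=np.array([-np.sin(a),np.cos(a),0])
  print([proj(s,np.array([*c,110])+i*22*x+j*7*y,o).round(1).tolist() for i,j in[(1,1),(1,-1),(-1,-1),(-1,1)]])
```

```text
red bar top@102 [ 419.76 -206.5   102.  ]
red bar top@102 [ 435.62 -246.81  102.  ]
red bar top@102 [ 425.02 -252.9   102.  ]
red bar top@102 [ 408.72 -211.8   102.  ]
[[269.0, 179.1], [286.3, 179.1], [286.0, 230.8], [269.3, 230.8]]
[[273.9, 177.4], [291.3, 177.4], [290.7, 229.3], [274.1, 229.3]]
```

View pics/c2b.png

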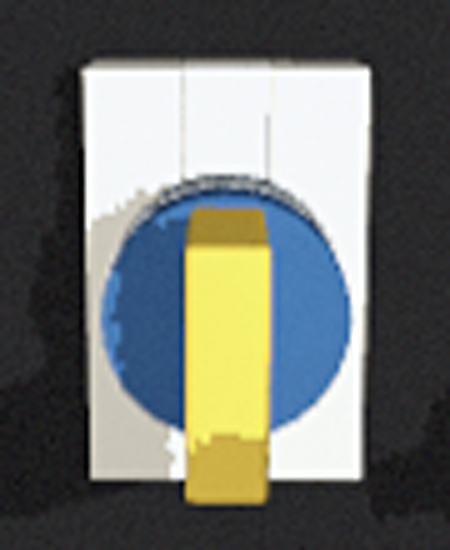

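View pics/c2.png

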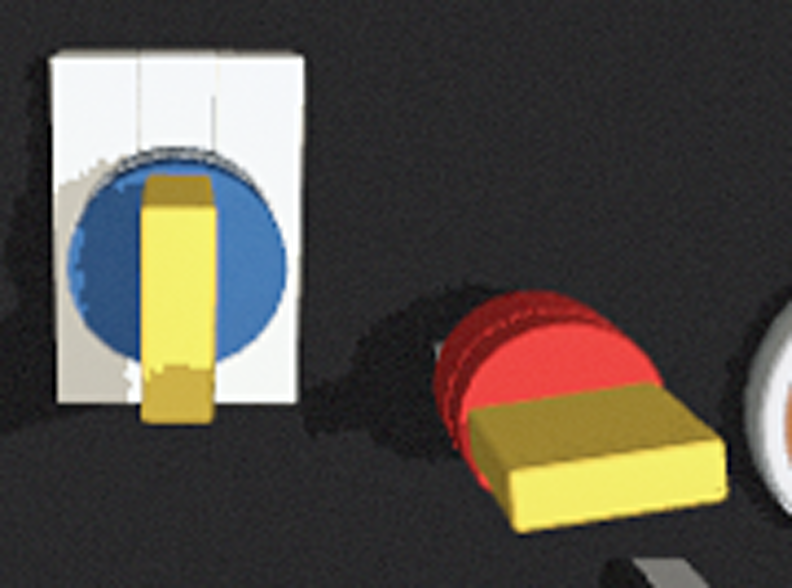

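The bar is at about (441.9, −136.5) with yaw 12.85°. That lies between the top and side estimates, and I take the wrist value. The fingers clear the red decoy by more than 15 mm, so I'll descend half-open.

Run:
```python
from plan import *
from bench import ctrl
import pickle
o,s=pickle.load(open("w1.pkl","rb"))
P=[hit(s,(235+(u+.5)/5-.5,130+(v+.5)/5-.5),110,o) for u,v in[(187,243),(271,243),(269,500),(184,503)]]
P=np.array(P);print(P,P.mean(0))
c=P.mean(0)
plan(ctrl.get_obs(),[(c[0],c[1],130,-77.15,4),(c[0],c[1],89,-77.15,3)],0)
```

```text
[[ 461.92 -124.92  110.  ]
 [ 464.93 -138.12  110.  ]
 [ 422.4  -147.85  110.  ]
 [ 418.7  -134.02  110.  ]] [ 441.99 -136.23  110.  ]
[[0.68,0.02,-0.01,0.01,-0,0,0],[0.69,0.03,-0,0.01,-0,0.01,0],[0.68,0.02,-0.01,0.01,-0,0,0],[0.69,0.03,-0,0.02,-0,0.01,0],[0.34,-0,-0,-0,-0,-0,0],[0.34,-0,-0,-0,-0,-0,0],[0.34,-0,-0,-0,-0,-0,0]]
7 rows
```

Request:
servo_tool(
  rows=[
    [0.69,0.02,-0.01,0,0,0,0],
    [0.69,0.03,0,0,0,0,0],
    [0.68,0.02,-0.01,0,0,0,0],
    [0.69,0.03,0,0,0,0,0],
    [0.34,0,0,0,0,0,0],
    [0.34,0,0,0,0,0,0],
    [0.34,0,0,0,0,0,0],
    [0,0,0,0,0,0,0],
  ],
  squeeze=40,
)

```text
time_s: 3.6
tool_pos: [441.1, -135.3, 87.1]
tool_rot: [2.098, 0.246, -2.105]
ft_force: [-0.3, -0.1, 0.1]
finger_gap: 0.501
```

```bash
cat > look.py <<'E'
import sys,pickle
from h import *
from bench import ctrl
n,cam=sys.argv[1],sys.argv[2]
o=ctrl.get_obs();s=ctrl.snapshot(cam);pickle.dump((o,s),open(n+".pkl","wb"))
M=R.from_rotvec(o["tool_rot"]).as_matrix()
print(o["time_s"],"q",o["qpos"],"p",o["tool_pos"],"yaw",np.degrees(np.arctan2(M[1,1],M[0,1])).round(2),"M2",M[2],"F",o["ft_force"],"T",o["torque"],"gap",o["finger_gap"]*85)
im=s["img"][:,:,::-1]
if len(sys.argv)>3:
    x,y,w,h,k=map(int,sys.argv[3:8]);im=cv2.resize(im[y:y+h,x:x+w],None,fx=k,fy=k,interpolation=cv2.INTER_CUBIC)
cv2.imwrite("pics/"+n+".png",im)
E
python3 look.py w2 wrist
```

```text
3.6 q [-0.06  0.69  0.45  2.17 -0.72  0.43 -0.37] p [ 441.09 -135.34   87.06] yaw -76.86 M2 [-1. -0.  0.] F [-0.34 -0.15  0.08] T [0.02 0.05 0.02] gap 42.549605772702165
```

View pics/w2.png

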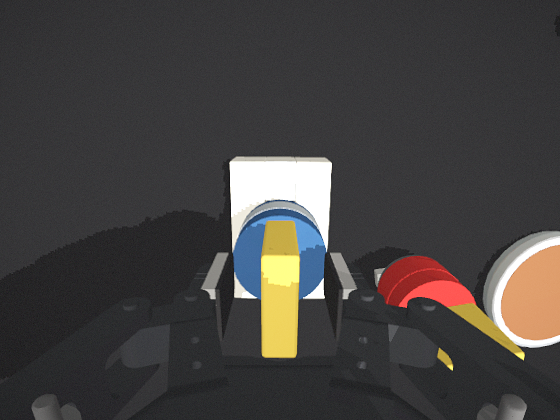

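The bar is centred between the pads, which sit at columns 231 and 332 with the bar at 281. Closing now.

Request:
servo_tool(
  rows=[
    [0,0,0,0,0,0,1],
    [0,0,0,0,0,0,1],
    [0,0,0,0,0,0,1],
    [0,0,0,0,0,0,1],
    [0,0,0,0,0,0,1],
    [0,0,0,0,0,0,1],
  ],
  squeeze=50,
)

```text
time_s: 4.15
tool_pos: [442.5, -137.0, 89.6]
tool_rot: [2.103, 0.241, -2.1]
ft_force: [-0.6, 1.5, 7.3]
finger_gap: 0.154
```

Request:
servo_tool(
  rows=[
    [-0.2,0,0,0,0,0,1],
    [-0.3,0,0,0,0,0,1],
    [-0.5,0,0,0,0,0,1],
    [-0.6,0,0,0,0,0,1],
    [-0.6,0,0,0,0,0,1],
    [-0.6,0,0,0,0,0,1],
    [0,0,0,0,0,0,1],
  ],
)

```text
time_s: 4.73
tool_pos: [443.7, -138.7, 204.6]
tool_rot: [2.107, 0.236, -2.094]
ft_force: [0.9, -0.0, -3.2]
finger_gap: 0.159
```

```bash
python3 look.py w3 wrist;python3 look.py s3 side 180 170 160 130 5
```

```text
4.7333 q [-0.24  0.51  0.7   2.08 -0.51  0.71 -0.56] p [ 443.67 -138.73  204.55] yaw -77.05 M2 [-1.    0.   -0.01] F [ 0.88 -0.01 -3.23] T [-0.04 -0.07  0.09] gap 13.476388398198875
4.7833 q [-0.24  0.52  0.7   2.08 -0.51  0.71 -0.55] p [ 443.   -137.93  202.74] yaw -77.01 M2 [-1.  0. -0.] F [ 0.23  1.03 -2.52] T [-0.03 -0.02  0.01] gap 13.238330222543405
```

View pics/w3.png

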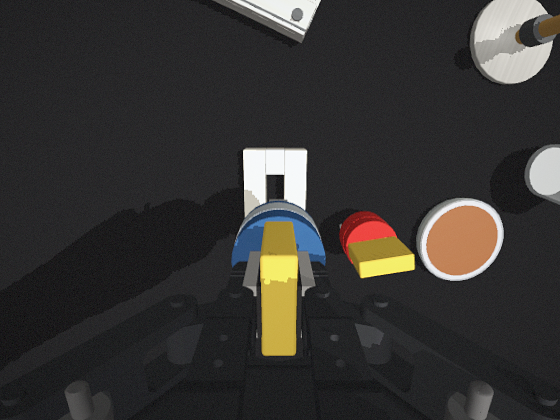

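View pics/s3.png

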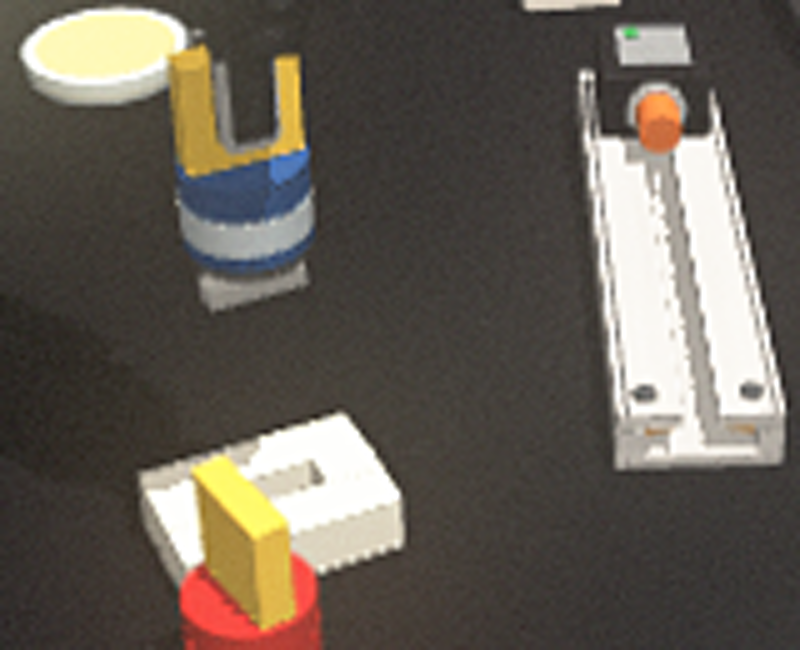

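The module is lifted cleanly, with its foot visible and the pocket empty. Next I'll go above slot_open with yaw −12° and take a wrist view of the rail.

Run:
```python
from plan import *
from bench import ctrl
import pickle
o,s=pickle.load(open("w3.pkl","rb"))
plan(o,[(638.5,-63,205,-11.9)],1)
```

```text
[[0,-0.05,-0.37,-0.93,-0,-0,1],[0,-0.02,-0.37,-0.93,-0,-0.01,1],[0,0.01,-0.37,-0.93,-0,-0,1],[0,0.04,-0.37,-0.93,-0,-0.01,1],[0,0.07,-0.37,-0.93,-0,-0.01,1],[0,0.09,-0.36,-0.93,-0,-0,1],[0,0.12,-0.35,-0.93,-0.01,-0.01,1],[0,0.15,-0.34,-0.93,-0,-0,1],[0,0.18,-0.33,-0.93,-0.01,-0.01,1],[0,0.21,-0.31,-0.93,-0,-0,1],[0,0.23,-0.3,-0.93,-0.01,-0.01,1],[0,0.25,-0.27,-0.93,-0,-0,1]]
[[0,0.28,-0.25,-0.94,-0.01,-0.01,1],[0.01,0.3,-0.24,-0.93,-0,-0,1]]
14 rows
```

Request:
servo_tool(
  rows=[
    [0,-0.05,-0.37,-0.93,0,0,1],
    [0,-0.02,-0.37,-0.93,0,0,1],
    [0,0.01,-0.37,-0.93,0,0,1],
    [0,0.04,-0.37,-0.93,0,0,1],
    [0,0.07,-0.37,-0.93,0,0,1],
    [0,0.09,-0.36,-0.93,0,0,1],
    [0,0.12,-0.35,-0.93,0,0,1],
    [0,0.15,-0.34,-0.93,0,0,1],
    [0,0.18,-0.33,-0.93,0,0,1],
    [0,0.21,-0.31,-0.93,0,0,1],
    [0,0.23,-0.3,-0.93,0,0,1],
    [0,0.25,-0.27,-0.93,0,0,1],
  ],
)

```text
time_s: 5.83
tool_pos: [607.8, -71.9, 198.6]
tool_rot: [1.473, 1.017, -1.477]
ft_force: [-0.7, -0.6, -3.2]
finger_gap: 0.156
```

Request:
servo_tool(
  rows=[
    [0,0.28,-0.25,-0.94,0,0,1],
    [0,0.3,-0.24,-0.93,0,0,1],
    [0,0,0,0,0,0,1],
    [0,0,0,0,0,0,1],
  ],
)

```text
time_s: 6.17
tool_pos: [635.8, -61.0, 198.7]
tool_rot: [1.36, 1.108, -1.363]
ft_force: [-0.6, -1.5, -2.7]
finger_gap: 0.154
```

```bash
python3 look.py w4 wrist;python3 look.py w4b wrist 200 20 160 120 5;python3 look.py w4c wrist 220 200 120 160 4
```

```text
6.1667 q [-0.15  0.69  0.35  1.6  -0.28  0.91  0.09] p [635.81 -61.   198.66] yaw -11.91 M2 [-1. -0. -0.] F [-0.62 -1.55 -2.69] T [-0.05  0.03 -0.01] gap 13.12263848711591
6.2167 q [-0.15  0.69  0.35  1.6  -0.28  0.91  0.09] p [635.17 -61.77 198.97] yaw -11.98 M2 [-1. -0. -0.] F [-0.03 -0.03 -2.65] T [-0.06  0.03  0.04] gap 13.701495424551302
6.2667 q [-0.15  0.69  0.35  1.6  -0.28  0.91  0.09] p [635.1  -62.1  199.44] yaw -11.99 M2 [-1. -0.  0.] F [-1.15  0.12 -3.03] T [-0.04  0.02  0.05] gap 13.151215990563216
```

View pics/w4.png

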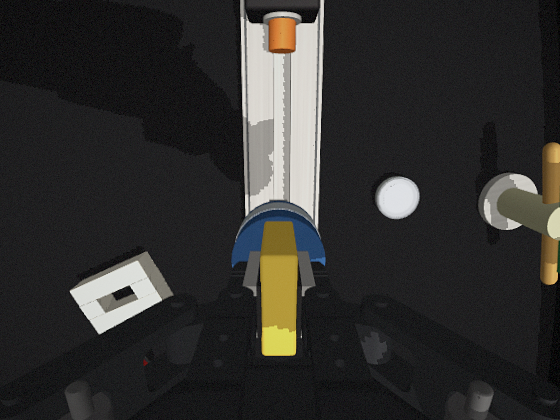

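View pics/w4c.png

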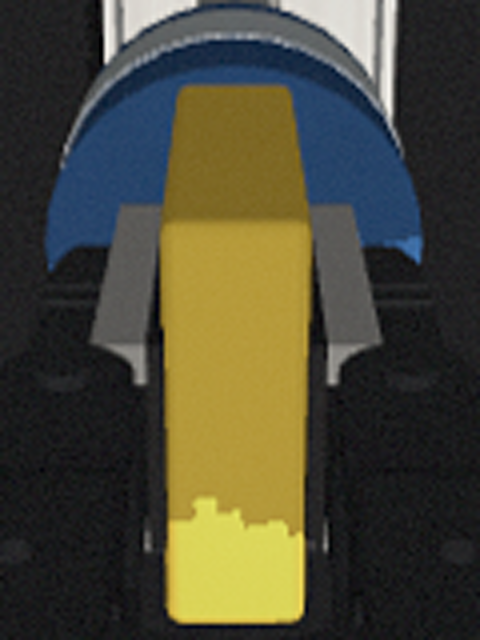

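The rail runs up the picture nearly parallel to the image columns, with the slot at columns 279–283 and the nose tip at row 51 or so. Enlarging the upper part.

View pics/w4b.png

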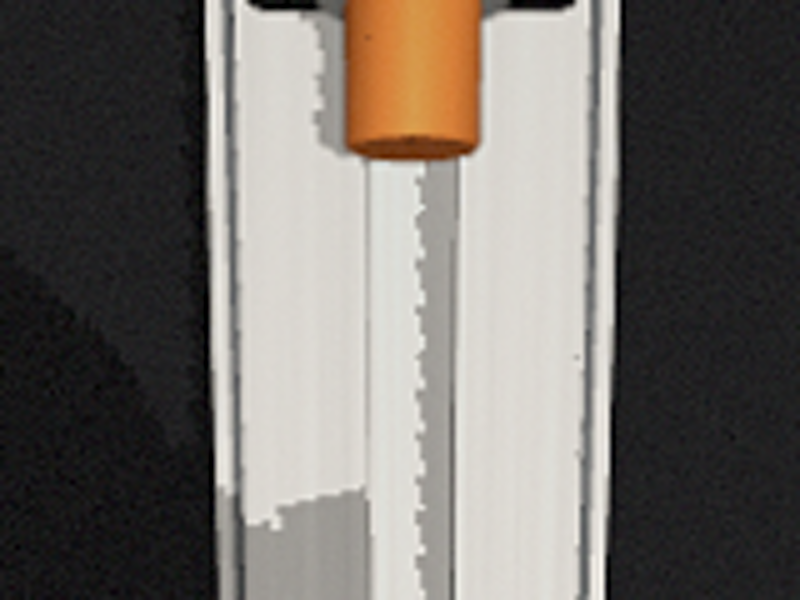

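Run:
```python
import pickle,cv2
o,s=pickle.load(open("w4.pkl","rb"))
im=s["img"][:,:,::-1]
cv2.imwrite("pics/w4d.png",cv2.resize(im[120:220,225:345],None,fx=6,fy=6,interpolation=cv2.INTER_CUBIC))
```

```text
(no output)
```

View pics/w4d.png

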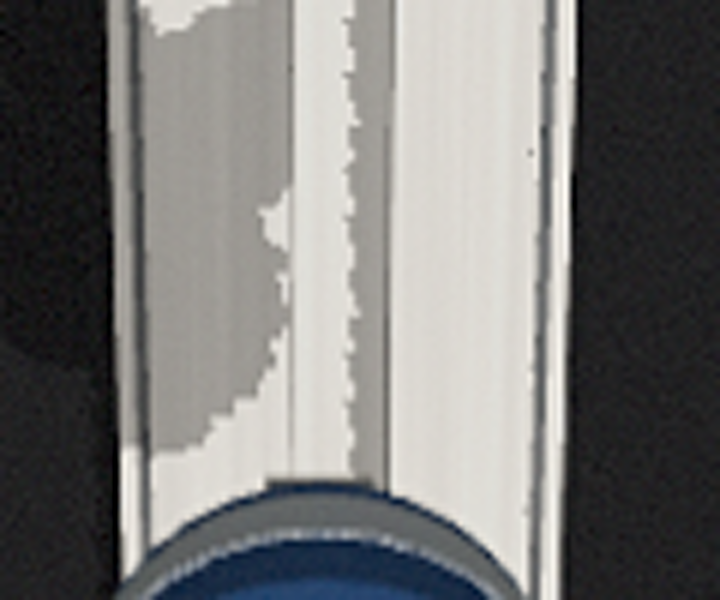

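Run:
```python
from h import *
import pickle
for n in["w4","w4b","w4c"]:
    o,s=pickle.load(open(n+".pkl","rb"));
    if n=="w4": O=[];S=s
    O.append(o["tool_pos"])
pos=np.mean(O,0);M=R.from_rotvec(o["tool_rot"]).as_matrix();o=dict(o,tool_pos=pos);print("pos",pos)
def tl(px,z):  # tool-frame coords of world-height hit
    return M.T@(hit(S,px,z,o)-pos)
for l,r,row in[(274.2,291.4,132),(273.4,291.8,60),(273.8,290.4,128),(273.7,289.5,195)]:
    a,b=tl((l,row),28),tl((r,row),28);print("slot z_t %.1f  l %.2f r %.2f mid %.2f w %.2f"%(a[2],a[1],b[1],(a[1]+b[1])/2,b[1]-a[1]))
zt=pos[2]+21
for c in[(260.5,255.5),(297.7,255.5),(262,355.5),(295.7,355.5)]: print("bar",tl(c,zt-.0))
print("nose top edge",tl((282.6,47.4),57),"bot edge",tl((282.6,51.6),35), "nose mid lateral",tl((282.7,40),57))
print("rail edges row132",tl((200+218/5,132),28),tl((200+608/5,132),28))
```

```text
pos [635.36 -61.62 199.02]
slot z_t -58.5  l -4.25 r 11.27 mid 3.51 w 15.51
slot z_t -119.5  l -4.76 r 11.09 mid 3.17 w 15.85
slot z_t -62.0  l -4.60 r 10.33 mid 2.87 w 14.93
slot z_t -0.3  l -4.92 r 10.04 mid 2.56 w 14.96
bar [-20.98  -6.86 -20.99]
bar [-21.03   6.53 -21.01]
bar [-20.97  -7.01  22.57]
bar [-21.02   6.52  22.53]
nose top edge [ 142.      2.8  -123.68] bot edge [ 163.99    3.07 -124.93] nose mid lateral [ 141.99    2.87 -129.06]
rail edges row132 [171.14 -31.89 -58.54] [170.87  38.54 -58.58]
```

The bar is centred in the hand (y −0.2, z +0.8 mm). The slot centre lies 3 mm toward tool +y, aligned within 0.3°. The nose tip is about 125 mm ahead of the lamp's axis, so drum contact comes after about 101 mm of sliding. Lowering partway.

Request:
servo_tool(
  rows=[
    [0.2,0.04,0,0.06,0,0,1],
    [0.4,0.04,0,0,0,0,1],
    [0.4,0,0,0,0,0,1],
    [0.4,0,0,0,0,0,1],
    [0.3,0,0,0,0,0,1],
    [0.15,0,0,0,0,0,1],
    [0,0,0,0,0,0,1],
    [0,0,0,0,0,0,1],
  ],
)

```text
time_s: 6.98
tool_pos: [640.1, -62.3, 127.0]
tool_rot: [1.365, 1.101, -1.364]
ft_force: [-0.1, 0.6, -2.9]
finger_gap: 0.156
```

```bash
python3 look.py w5 wrist 215 90 130 130 4;python3 look.py s5 side 260 120 110 100 6
```

```text
6.9833 q [-0.13  0.78  0.32  1.65 -0.32  0.77  0.12] p [640.07 -62.32 126.98] yaw -12.19 M2 [-1. -0. -0.] F [-0.09  0.57 -2.88] T [ 0.01 -0.02  0.01] gap 13.230451035766622
7.0333 q [-0.13  0.78  0.32  1.65 -0.32  0.77  0.12] p [640.53 -62.36 127.58] yaw -12.19 M2 [-1.  0. -0.] F [ 0.21 -0.22 -2.6 ] T [ 0.04 -0.07 -0.01] gap 13.587679176296472
```

View pics/w5.png

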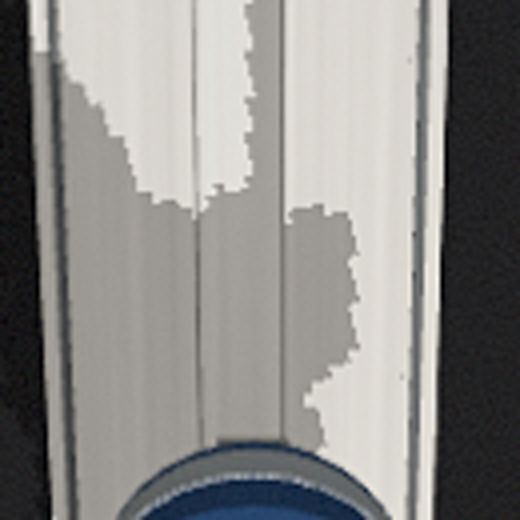

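View pics/s5.png

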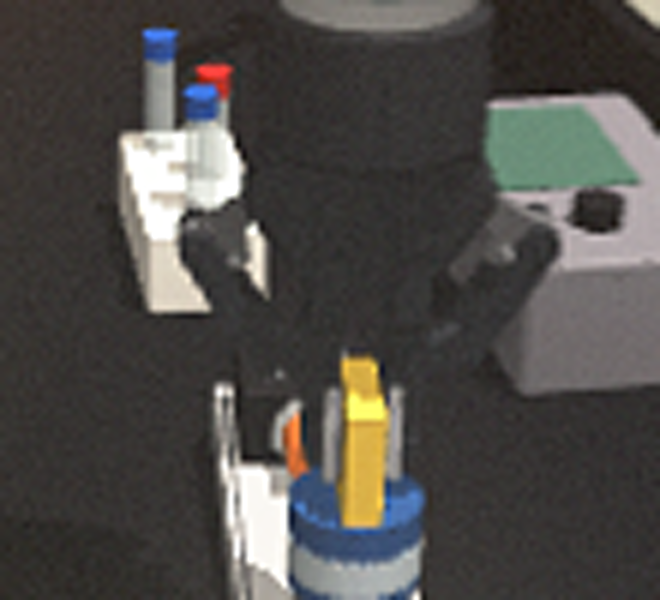

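Run:
```python
from h import *
import pickle
o,s=pickle.load(open("w5.pkl","rb"));M=R.from_rotvec(o["tool_rot"]).as_matrix();pos=o["tool_pos"]
tl=lambda u,v,z:M.T@(hit(s,cr(215,90,4,u,v),z,o)-pos)
for l,r,v in[(203,284,420),(198,283,250),(194.5,281.5,20)]:
    a,b=tl(l,v,28),tl(r,v,28);print("slot",a[2],(a[1]+b[1])/2,b[1]-a[1])
a,b=tl(48,200,28)[1],tl(437,200,28)[1]
for l,r,v in[(54,67,500)]:pass
for z in(47,55): print("foot",tl(218,440,z),tl(290,440,z))
im=s["img"][:,:,::-1]
cv2.imwrite("pics/w5b.png",cv2.resize(im[185:245,235:325],None,fx=8,fy=8,interpolation=cv2.INTER_CUBIC))
```

```text
slot -16.67744218224795 -2.5273241304141876 14.566476838510184
slot -46.95368841072088 -2.975901024654996 14.784859322852792
slot -85.18697655839281 -3.289279739159877 14.542984737891892
foot [ 79.99  -6.58 -17.52] [ 79.99   5.34 -17.52]
foot [ 71.99  -6.34 -19.43] [ 71.99   5.12 -19.43]
```

View pics/w5b.png

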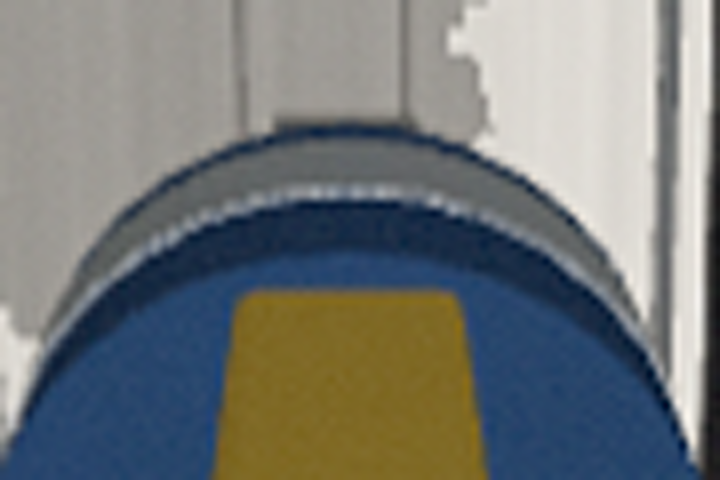

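The foot's midline is at tool y −0.6 and the slot's at −2.4, so I'll correct by −1.9 mm and −0.5° before going in.

Request:
servo_tool(
  rows=[
    [0,-0.025,0,-0.1,0,0,1],
    [0.1,-0.023,0,0,0,0,1],
    [0.1,0,0,0,0,0,1],
    [0.1,0,0,0,0,0,1],
    [0,0,0,0,0,0,1],
    [0,0,0,0,0,0,1],
  ],
)

```text
time_s: 7.58
tool_pos: [637.8, -61.6, 114.5]
tool_rot: [1.358, 1.107, -1.358]
ft_force: [0.4, -0.0, -3.4]
finger_gap: 0.156
```

```bash
python3 look.py w6 wrist 235 165 90 75 8
```

```text
7.5833 q [-0.13  0.79  0.31  1.66 -0.32  0.74  0.13] p [637.85 -61.63 114.46] yaw -11.67 M2 [-1. -0. -0.] F [ 0.43 -0.02 -3.39] T [ 0.05 -0.07 -0.04] gap 13.273813433006678
```

View pics/w6.png

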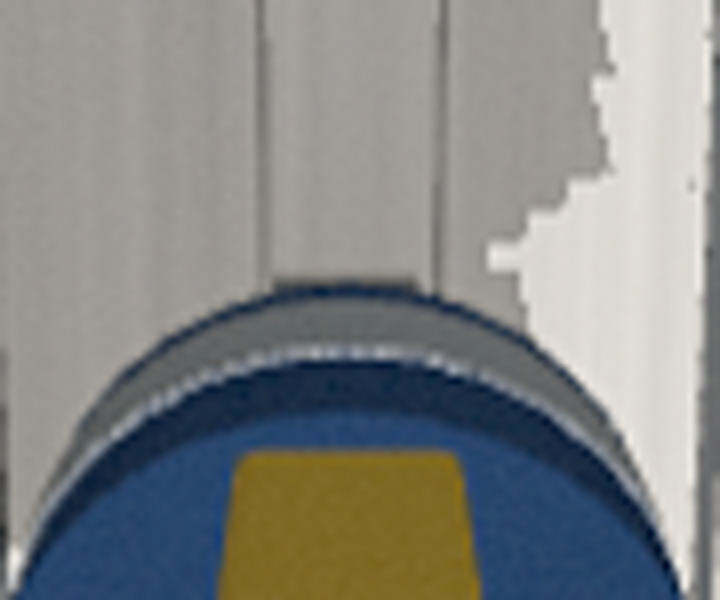

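Foot midline is at column 346 and slot midline at 351, a gap of about 0.4 mm. Going in.

Request:
servo_tool(
  rows=[
    [0.08,0.01,0,0,0,0,1],
    [0.08,0,0,0,0,0,1],
    [0.08,0,0,0,0,0,1],
    [0.08,0,0,0,0,0,1],
    [0.08,0,0,0,0,0,1],
    [0,0,0,0,0,0,1],
  ],
)

```text
time_s: 8.13
tool_pos: [638.0, -61.7, 98.0]
tool_rot: [1.357, 1.108, -1.359]
ft_force: [-0.7, -0.8, -3.2]
finger_gap: 0.154
```

Request:
servo_tool(
  rows=[
    [0.03,0,0,0,0,0,1],
    [0.03,0,0,0,0,0,1],
    [0,0,0,0,0,0,1],
  ],
)

```text
time_s: 8.38
tool_pos: [638.5, -61.7, 96.4]
tool_rot: [1.358, 1.107, -1.357]
ft_force: [-0.8, -0.4, -3.0]
finger_gap: 0.156
```

Request:
servo_tool(
  rows=[
    [0.03,0,0,0,0,0,1],
    [0.03,0,0,0,0,0,1],
    [0,0,0,0,0,0,1],
  ],
)

```text
time_s: 8.63
tool_pos: [638.4, -61.7, 94.0]
tool_rot: [1.358, 1.107, -1.358]
ft_force: [0.3, -0.4, -2.4]
finger_gap: 0.161
```

Request:
servo_tool(
  rows=[
    [0.025,0,0,0,0,0,1],
    [0,0,0,0,0,0,1],
  ],
)

```text
time_s: 8.8
tool_pos: [638.5, -61.7, 93.0]
tool_rot: [1.358, 1.107, -1.357]
ft_force: [-0.5, 0.2, -3.2]
finger_gap: 0.155
```

Request:
servo_tool(
  rows=[
    [0.025,0,0,0,0,0,1],
    [0,0,0,0,0,0,1],
  ],
)

```text
time_s: 8.97
tool_pos: [638.5, -61.7, 92.0]
tool_rot: [1.358, 1.107, -1.358]
ft_force: [-1.0, 0.2, -2.4]
finger_gap: 0.157
```

Request:
servo_tool(
  rows=[
    [0.025,0,0,0,0,0,1],
    [0,0,0,0,0,0,1],
  ],
)

```text
time_s: 9.13
tool_pos: [638.6, -61.8, 91.6]
tool_rot: [1.358, 1.107, -1.357]
ft_force: [-1.5, 0.1, 2.6]
finger_gap: 0.156
```

Touchdown: Fz changed from −3 to +2.6 N at TCP z 91.6, which matches the expected seated height. Sliding along −tool z in stages, watching the forces.

Request:
servo_tool(
  rows=[
    [0,0,-0.1,0,0,0,1],
    [0,0,-0.15,0,0,0,1],
    [0,0,-0.15,0,0,0,1],
    [0,0,-0.1,0,0,0,1],
    [0,0,0,0,0,0,1],
  ],
)

```text
time_s: 9.55
tool_pos: [643.5, -40.8, 91.6]
tool_rot: [1.358, 1.107, -1.355]
ft_force: [0.3, -0.2, 3.3]
finger_gap: 0.158
```

Request:
servo_tool(
  rows=[
    [0,0,-0.15,0,0,0,1],
    [0,0,-0.15,0,0,0,1],
    [0,0,-0.15,0,0,0,1],
    [0,0,-0.05,0,0,0,1],
    [0,0,0,0,0,0,1],
  ],
)

```text
time_s: 9.97
tool_pos: [647.2, -21.5, 91.6]
tool_rot: [1.358, 1.107, -1.356]
ft_force: [-0.7, -2.1, 5.1]
finger_gap: 0.159
```

Request:
servo_tool(
  rows=[
    [-0.005,0,-0.15,0,0,0,1],
    [0,0,-0.15,0,0,0,1],
    [0,0,-0.15,0,0,0,1],
    [0,0,-0.1,0,0,0,1],
    [0,0,0,0,0,0,1],
  ],
)

```text
time_s: 10.38
tool_pos: [651.6, 0.9, 91.6]
tool_rot: [1.358, 1.108, -1.355]
ft_force: [-0.2, -1.5, 5.1]
finger_gap: 0.159
```

Request:
servo_tool(
  rows=[
    [-0.005,0,-0.15,0,0,0,1],
    [0,0,-0.15,0,0,0,1],
    [0,0,-0.1,0,0,0,1],
    [0,0,-0.05,0,0,0,1],
    [0,0,0,0,0,0,1],
  ],
)

```text
time_s: 10.8
tool_pos: [655.0, 18.3, 91.6]
tool_rot: [1.358, 1.108, -1.356]
ft_force: [-1.0, -1.9, 4.5]
finger_gap: 0.154
```

```bash
python3 look.py w7 wrist 215 90 130 130 4;python3 look.py t7 top 210 155 80 60 9
```

```text
10.8 q [-0.25  0.84  0.31  1.63 -0.35  0.73  0.03] p [655.03  18.32  91.63] yaw -11.58 M2 [-1. -0. -0.] F [-0.99 -1.91  4.49] T [-0.52  0.02 -0.02] gap 13.063763415556302
10.85 q [-0.25  0.84  0.31  1.63 -0.35  0.73  0.03] p [654.97  18.33  91.66] yaw -11.6 M2 [-1. -0. -0.] F [ 0.11 -2.08  4.43] T [-0.52  0.01 -0.  ] gap 13.096914763548806
```

View pics/w7.png

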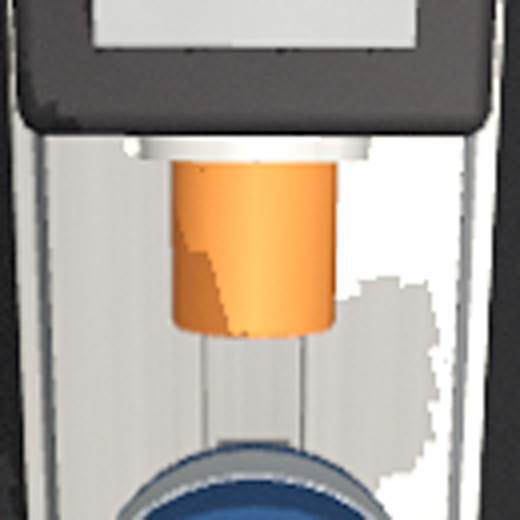

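Run:
```python
from h import *
import pickle
o,s=pickle.load(open("w7.pkl","rb"));M=R.from_rotvec(o["tool_rot"]).as_matrix();pos=o["tool_pos"]
tl=lambda u,v,z:M.T@(hit(s,cr(215,90,4,u,v),z,o)-pos)
for z in(57,50,46):print("nose tip",tl(254,337,z))
print("det face top",tl(254,132,66), "rim",tl(254,160,57))
print("flange front",tl(254,443,28),"slot",tl(202,400,28),tl(303,400,28))
```

```text
nose tip [ 34.7   -0.57 -41.79]
nose tip [ 41.69  -0.58 -40.7 ]
nose tip [ 45.69  -0.58 -40.07]
det face top [ 25.74  -0.55 -67.1 ] rim [ 34.73  -0.56 -63.72]
flange front [ 63.66  -0.61 -20.96] slot [ 63.67  -8.48 -27.65] [ 63.67   6.81 -27.65]
```

View pics/t7.png

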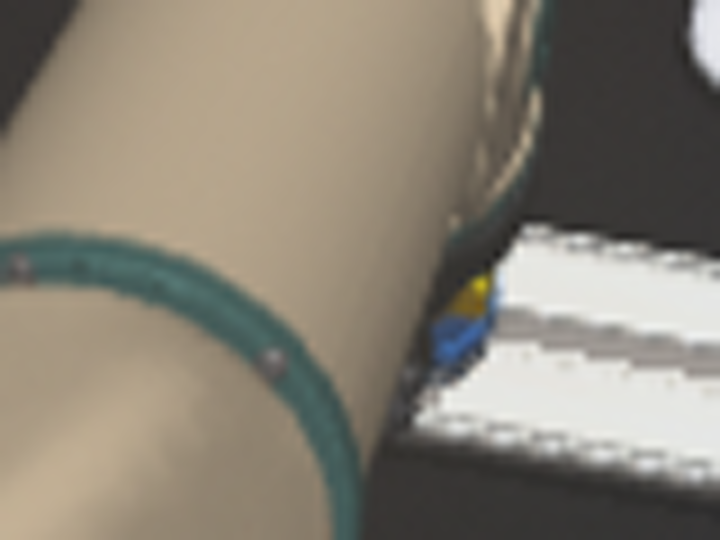

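Two estimates agree on the gap from drum to nose: 18.7 mm by eye and 18.3 mm by dead reckoning. Approaching, then pushing in small steps.

Request:
servo_tool(
  rows=[
    [0,0,-0.1,0,0,0,1],
    [0,0,-0.1,0,0,0,1],
    [0,0,-0.1,0,0,0,1],
    [0,0,-0.05,0,0,0,1],
    [0,0,0,0,0,0,1],
    [0,0,0,0,0,0,1],
  ],
)

```text
time_s: 11.4
tool_pos: [657.7, 31.1, 91.6]
tool_rot: [1.358, 1.107, -1.357]
ft_force: [-0.5, -2.5, 5.2]
finger_gap: 0.155
```

Request:
servo_tool(
  rows=[
    [0,0,-0.05,0,0,0,1],
    [0,0,-0.05,0,0,0,1],
    [0,0,0,0,0,0,1],
  ],
)

```text
time_s: 11.65
tool_pos: [658.4, 34.5, 91.6]
tool_rot: [1.358, 1.106, -1.357]
ft_force: [-0.8, -4.1, 4.8]
finger_gap: 0.156
```

Request:
servo_tool(
  rows=[
    [0,0,-0.03,0,0,0,1],
    [0,0,-0.03,0,0,0,1],
    [0,0,0,0,0,0,1],
  ],
)

```text
time_s: 11.9
tool_pos: [658.8, 36.6, 91.6]
tool_rot: [1.358, 1.106, -1.358]
ft_force: [-0.8, -3.5, 5.3]
finger_gap: 0.152
```

```bash
python3 look.py w8 wrist 215 90 130 130 4; for i in 1 2 3; do python3 look.py w8x wrist; done
```

```text
11.9 q [-0.28  0.85  0.31  1.61 -0.35  0.74 -0.  ] p [658.82  36.56  91.63] yaw -11.67 M2 [-1. -0. -0.] F [-0.83 -3.52  5.26] T [-0.9   0.13 -0.05] gap 12.911310036270544
11.95 q [-0.28  0.85  0.31  1.61 -0.35  0.74 -0.  ] p [658.81  36.52  91.64] yaw -11.67 M2 [-1. -0. -0.] F [-1.75 -3.72  5.2 ] T [-0.84  0.12 -0.06] gap 13.096144070085025
12.0 q [-0.28  0.85  0.31  1.61 -0.35  0.74 -0.  ] p [658.8   36.54  91.63] yaw -11.68 M2 [-1. -0. -0.] F [-1.76 -3.91  5.63] T [-0.88  0.14 -0.03] gap 13.302388545838614
12.05 q [-0.28  0.85  0.31  1.61 -0.35  0.74 -0.  ] p [658.83  36.51  91.67] yaw -11.68 M2 [-1. -0. -0.] F [-1.83 -3.72  5.8 ] T [-0.86  0.16 -0.05] gap 13.592885673625798
```

View pics/w8.png

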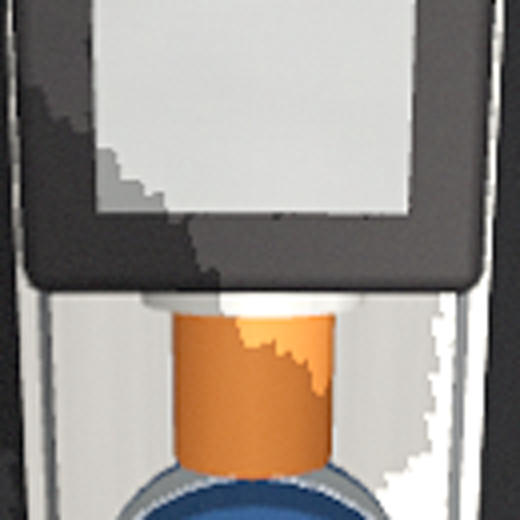

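```bash
cat > nl.py <<'E'
from h import *
import pickle,sys
def m(n,rim,tip,face,u=254):
    o,s=pickle.load(open(n+".pkl","rb"));M=R.from_rotvec(o["tool_rot"]).as_matrix();pos=o["tool_pos"]
    tl=lambda u,v,z:M.T@(hit(s,cr(215,90,4,u,v),z,o)-pos)
    a,b,f=tl(u,rim,57)[2],tl(u,tip,57)[2],tl(u,face,66)[2]
    print(n,"rim",a,"tip",b,"len",b-a,"face",f,"len from face",b-f)
m("w7",160,337,132);m("w8",316,478,288)
E
python3 nl.py
```

```text
w7 rim -63.72445714175682 tip -41.794167758163994 len 21.93028938359283 face -67.09877242269123 len from face 25.304604664527233
w8 rim -44.47612611209168 tip -23.26101240661437 len 21.215113705477307 face -49.08092221139956 len from face 25.81990980478519
```

Contact is just beginning here: the nose tip is at −23.3 and the drum front at −23.1, with nose length unchanged within 0.7 mm. Pushing on about 6 mm in small steps.

Request:
servo_tool(
  rows=[
    [0,0,-0.03,0,0,0,1],
    [0,0,-0.02,0,0,0,1],
    [0,0,0,0,0,0,1],
  ],
)

```text
time_s: 12.35
tool_pos: [659.0, 37.2, 91.7]
tool_rot: [1.357, 1.105, -1.359]
ft_force: [-1.6, -4.8, 5.6]
finger_gap: 0.157
```

Request:
servo_tool(
  rows=[
    [0,0,-0.03,0,0,0,1],
    [0,0,-0.02,0,0,0,1],
    [0,0,0,0,0,0,1],
  ],
)

```text
time_s: 12.6
tool_pos: [659.3, 38.7, 91.7]
tool_rot: [1.357, 1.105, -1.36]
ft_force: [-2.2, -6.3, 5.5]
finger_gap: 0.156
```

```bash
python3 look.py w9 wrist 215 90 130 130 4; for i in 1 2 ; do python3 look.py w8x wrist; done
```

```text
12.6 q [-0.28  0.85  0.32  1.61 -0.35  0.74 -0.01] p [659.31  38.75  91.7 ] yaw -11.72 M2 [-1. -0.  0.] F [-2.22 -6.34  5.47] T [-1.43  0.26 -0.02] gap 13.249983873779387
12.65 q [-0.28  0.85  0.32  1.61 -0.35  0.74 -0.01] p [659.31  38.73  91.68] yaw -11.72 M2 [-1. -0.  0.] F [-1.71 -5.11  5.39] T [-1.47  0.34 -0.04] gap 13.103706431764916
12.7 q [-0.28  0.85  0.32  1.61 -0.35  0.74 -0.01] p [659.29  38.73  91.67] yaw -11.73 M2 [-1. -0.  0.] F [-1.89 -5.56  5.96] T [-1.42  0.36 -0.1 ] gap 13.454750814852753
```

View pics/w9.png

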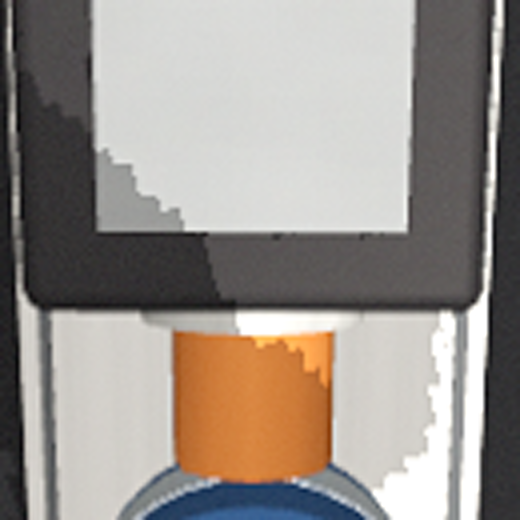

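Request:
servo_tool(
  rows=[
    [0,0,-0.03,0,0,0,1],
    [0,0,-0.03,0,0,0,1],
    [0,0,0,0,0,0,1],
  ],
)

```text
time_s: 13.0
tool_pos: [659.7, 40.8, 91.7]
tool_rot: [1.356, 1.104, -1.36]
ft_force: [-2.1, -6.6, 5.9]
finger_gap: 0.157
```

Request:
servo_tool(
  rows=[
    [0,0,-0.03,0,0,0,1],
    [0,0,-0.02,0,0,0,1],
    [0,0,0,0,0,0,1],
  ],
)

```text
time_s: 13.25
tool_pos: [660.1, 42.3, 91.7]
tool_rot: [1.356, 1.104, -1.36]
ft_force: [-2.4, -6.4, 5.0]
finger_gap: 0.155
```

```bash
python3 look.py w10 wrist 215 90 130 130 4; for i in 1 2 ; do python3 look.py w8x wrist; done
```

```text
13.25 q [-0.29  0.85  0.32  1.61 -0.35  0.74 -0.02] p [660.07  42.33  91.69] yaw -11.74 M2 [-1. -0.  0.] F [-2.39 -6.41  4.96] T [-1.69  0.38 -0.07] gap 13.183296070167906
13.3 q [-0.29  0.85  0.32  1.61 -0.35  0.74 -0.02] p [660.04  42.32  91.68] yaw -11.74 M2 [-1. -0.  0.] F [-2.78 -7.66  5.55] T [-1.68  0.37 -0.01] gap 13.376327162825953
13.35 q [-0.29  0.85  0.32  1.61 -0.35  0.74 -0.02] p [660.04  42.32  91.69] yaw -11.74 M2 [-1. -0.  0.] F [-1.64 -7.96  6.25] T [-1.68  0.37 -0.03] gap 13.275038236361382
```

View pics/w10.png

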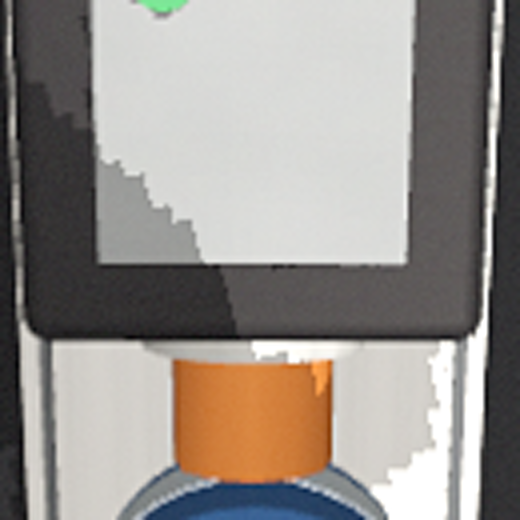

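```bash
cat >> nl.py <<'E'
m("w9",333,480,307);m("w10",361,480,338)
E
python3 nl.py
```

```text
w7 rim -63.72445714175682 tip -41.794167758163994 len 21.93028938359283 face -67.09877242269123 len from face 25.304604664527233
w8 rim -44.47612611209168 tip -23.26101240661437 len 21.215113705477307 face -49.08092221139956 len from face 25.81990980478519
w9 rim -42.31467073240591 tip -22.98389528105314 len 19.330775451352768 face -46.821456482343955 len from face 23.837561201290814
w10 rim -38.72787590704316 tip -22.992383720041992 len 15.73549218700117 face -43.10320560753213 len from face 20.11082188749014
```

Nose push-in is about 5.7 mm by two measures, and step 2 has been held. Twisting now in stages with a firmer grip.

Request:
servo_tool(
  rows=[
    [0,0,0,0,0,0,1],
    [0,0,0,-0.4,0,0,1],
    [0,0,0,-0.6,0,0,1],
    [0,0,0,-0.7,0,0,1],
    [0,0,0,-0.7,0,0,1],
    [0,0,0,-0.6,0,0,1],
  ],
  squeeze=80,
)

```text
time_s: 13.9
tool_pos: [661.7, 42.9, 91.7]
tool_rot: [1.165, 1.234, -1.164]
ft_force: [1.9, -6.4, 1.9]
finger_gap: 0.154
```

Request:
servo_tool(
  rows=[
    [0,0,0,-0.6,0,0,1],
    [0,0,0,-0.7,0,0,1],
    [0,0,0,-0.7,0,0,1],
    [0,0,0,-0.7,0,0,1],
    [0,0,0,-0.3,0,0,1],
  ],
)

```text
time_s: 14.32
tool_pos: [661.0, 42.6, 91.7]
tool_rot: [0.969, 1.342, -0.97]
ft_force: [-0.0, -6.4, 3.4]
finger_gap: 0.15
```

```bash
python3 look.py w11 wrist
```

```text
14.3167 q [-0.21  0.83  0.18  1.6  -0.19  0.72  0.38] p [660.99  42.56  91.69] yaw 18.37 M2 [-1.  0.  0.] F [-0.01 -6.41  3.36] T [-1.48 -0.16 -0.23] gap 12.791460101726384
```

View pics/w11.png

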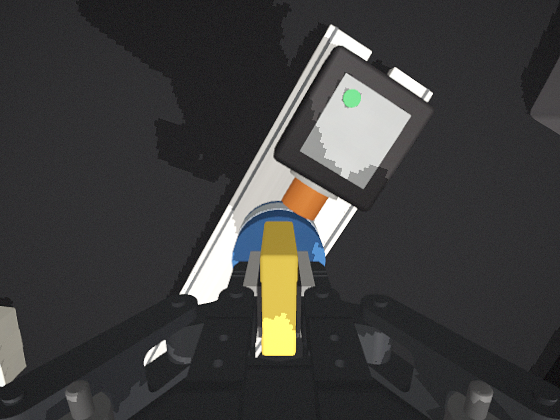

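The module has turned 30° and is holding position. Continuing the remaining 60°.

Request:
servo_tool(
  rows=[
    [0,0,0,-0.7,0,0,1],
    [0,0,0,-0.7,0,0,1],
    [0,0,0,-0.7,0,0,1],
    [0,0,0,-0.7,0,0,1],
    [0,0,0,-0.7,0,0,1],
    [0,0,0,-0.5,0,0,1],
    [0,0,0,0,0,0,1],
  ],
)

```text
time_s: 14.95
tool_pos: [661.4, 42.9, 91.7]
tool_rot: [0.703, 1.452, -0.704]
ft_force: [1.5, -6.4, 3.7]
finger_gap: 0.151
```

Request:
servo_tool(
  rows=[
    [0,0,0,-0.7,0,0,1],
    [0,0,0,-0.7,0,0,1],
    [0,0,0,-0.7,0,0,1],
    [0,0,0,-0.7,0,0,1],
    [0,0,0,-0.7,0,0,1],
    [0,0,0,-0.5,0,0,1],
    [0,0,0,0,0,0,1],
  ],
)

```text
time_s: 15.53
tool_pos: [661.4, 43.0, 91.7]
tool_rot: [0.433, 1.526, -0.433]
ft_force: [1.5, -6.0, 2.9]
finger_gap: 0.152
```

Request:
servo_tool(
  rows=[
    [0,0,0,-0.7,0,0,1],
    [0,0,0,-0.7,0,0,1],
    [0,0,0,-0.7,0,0,1],
    [0,0,0,-0.7,0,0,1],
    [0,0,0,-0.7,0,0,1],
    [0,0,0,-0.5,0,0,1],
    [0,0,0,0,0,0,1],
  ],
)

```text
time_s: 16.12
tool_pos: [661.3, 43.3, 91.7]
tool_rot: [0.159, 1.564, -0.16]
ft_force: [1.3, -5.2, 3.6]
finger_gap: 0.152
```

```bash
python3 look.py w12 wrist; python3 look.py s12 side 240 110 130 120 6
```

```text
16.1167 q [-0.04  0.83 -0.11  1.6   0.12  0.72  1.16] p [661.33  43.28  91.66] yaw 78.33 M2 [-1. -0.  0.] F [ 1.28 -5.21  3.6 ] T [-1.14 -0.34 -0.01] gap 12.918944054360635
16.1667 q [-0.04  0.83 -0.11  1.6   0.12  0.72  1.15] p [661.35  43.3   91.68] yaw 78.28 M2 [-1. -0.  0.] F [ 1.28 -5.39  3.04] T [-1.24 -0.37 -0.  ] gap 12.353978784816535
```

View pics/w12.png

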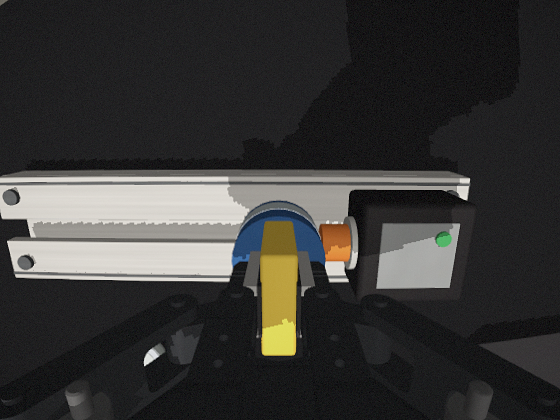

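View pics/s12.png

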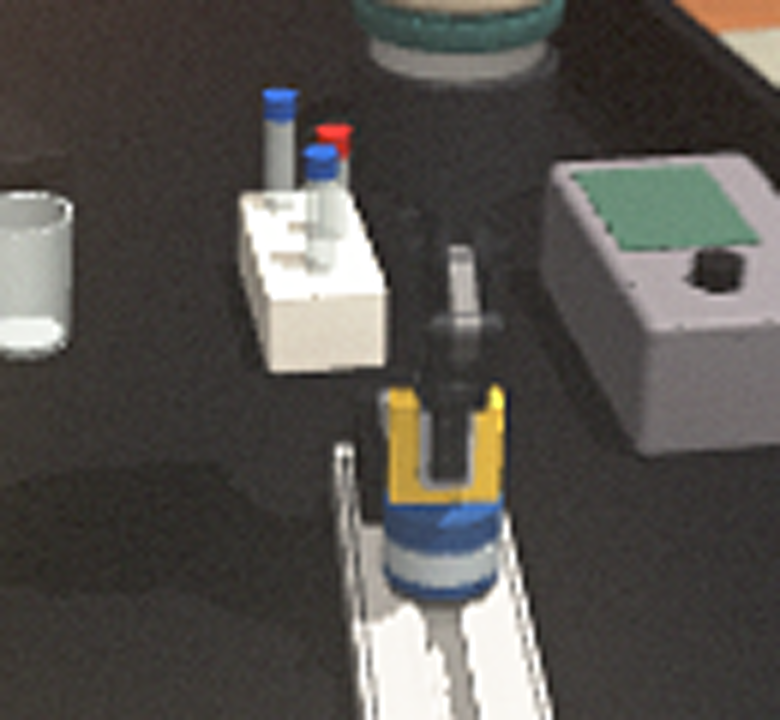

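The module is turned fully across the slot at yaw 78.3°, and the detector lamp shows green. Before opening I'll relieve the arm's push along the rail (tool −y).

Request:
servo_tool(
  rows=[
    [0,-0.02,0,0,0,0,1],
    [0,-0.02,0,0,0,0,1],
    [0,0,0,0,0,0,1],
  ],
)

```text
time_s: 16.47
tool_pos: [661.3, 43.2, 91.7]
tool_rot: [0.161, 1.563, -0.159]
ft_force: [4.0, -3.0, 1.2]
finger_gap: 0.155
```

Request:
servo_tool(
  rows=[
    [0,-0.02,0,0,0,0,1],
    [0,-0.02,0,0,0,0,1],
    [0,0,0,0,0,0,1],
  ],
)

```text
time_s: 16.72
tool_pos: [661.1, 43.0, 91.7]
tool_rot: [0.162, 1.563, -0.157]
ft_force: [3.8, -1.5, -1.0]
finger_gap: 0.148
```

The position holds with the push nearly gone, so the module is locked. Opening partway and then rising.

Request:
servo_tool(
  rows=[
    [0,0,0,0,0,0,0.4],
    [0,0,0,0,0,0,0.3],
    [0,0,0,0,0,0,0.2],
    [0,0,0,0,0,0,0.2],
    [0,0,0,0,0,0,0.2],
  ],
)

```text
time_s: 17.13
tool_pos: [659.3, 42.2, 91.4]
tool_rot: [0.16, 1.566, -0.159]
ft_force: [-0.5, -0.3, 0.1]
finger_gap: 0.398
```

```bash
python3 look.py w13 wrist
```

```text
17.1333 q [-0.04  0.83 -0.11  1.6   0.12  0.72  1.16] p [659.28  42.24  91.41] yaw 78.36 M2 [-1.  0. -0.] F [-0.54 -0.29  0.1 ] T [-0.03  0.02 -0.02] gap 33.82389379269829
```

View pics/w13.png

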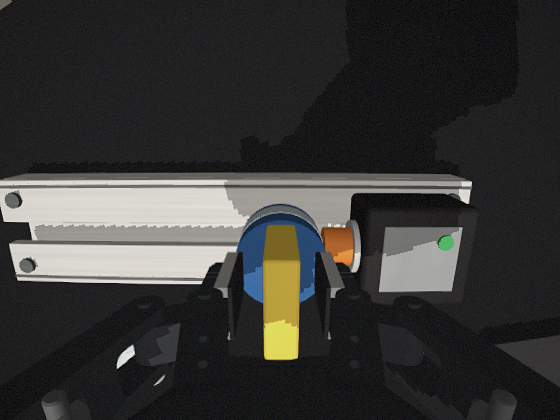

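The pads are clear of the bar and the forces are zero. The module has stayed against the nose. Rising straight up.

Request:
servo_tool(
  rows=[
    [-0.3,0,0,0,0,0,0.2],
    [-0.6,0,0,0,0,0,0.2],
    [-0.8,0,0,0,0,0,0.2],
    [-0.8,0,0,0,0,0,0.2],
    [-0.8,0,0,0,0,0,0.2],
    [0,0,0,0,0,0,0.2],
    [0,0,0,0,0,0,0.2],
  ],
)

```text
time_s: 17.77
tool_pos: [661.3, 41.8, 227.1]
tool_rot: [0.161, 1.559, -0.158]
ft_force: [-0.5, 0.7, -0.8]
finger_gap: 0.401
```

```bash
python3 look.py w14 wrist 220 150 180 140 4; python3 look.py s14 side; python3 look.py w15 wrist
```

```text
17.7667 q [-0.03  0.66 -0.13  1.5   0.1   0.98  1.18] p [661.34  41.78 227.1 ] yaw 78.33 M2 [-1.    0.    0.01] F [-0.5   0.73 -0.83] T [ 0.    0.02 -0.07] gap 34.0906426013821
17.8167 q [-0.03  0.67 -0.13  1.5   0.1   0.98  1.18] p [660.04  41.58 225.02] yaw 78.33 M2 [-1.  0.  0.] F [ 0.46 -0.14 -0.97] T [ 0.02 -0.03 -0.03] gap 33.645489092692436
17.8667 q [-0.03  0.67 -0.13  1.5   0.1   0.98  1.18] p [659.26  41.47 223.6 ] yaw 78.33 M2 [-1.  0. -0.] F [ 0.27  0.05 -1.04] T [-0.    0.04  0.05] gap 34.102922704381896
```

View pics/w14.png

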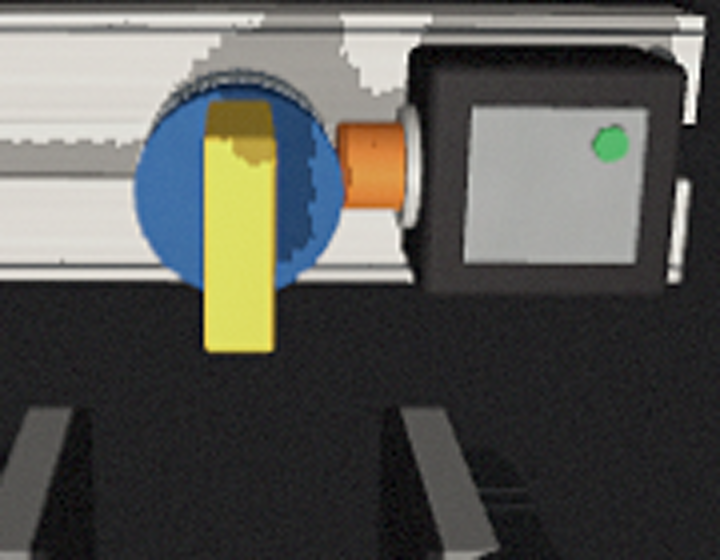

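View pics/s14.png

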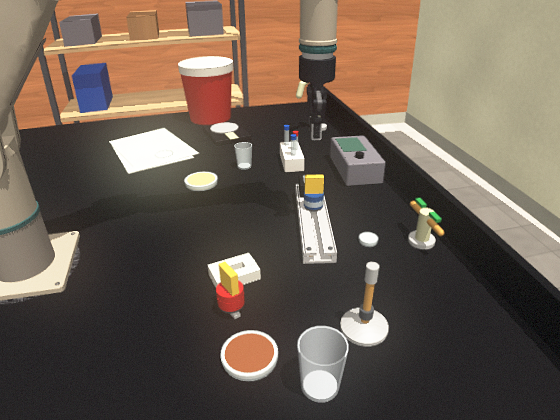

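Run:
```python
from h import *
import pickle
o,s=pickle.load(open("w14.pkl","rb"));M=R.from_rotvec(o["tool_rot"]).as_matrix();pos=o["tool_pos"]
tl=lambda u,v,z:M.T@(hit(s,cr(220,150,4,u,v),z,o)-pos)
bl,br=tl(204.5,240,112),tl(275,240,112);c=(bl[1]+br[1])/2
d=tl(136,195,68)[1],tl(343,195,68)[1]
print("bar c",c,"w",br[1]-bl[1],"drum",d,np.mean(d),d[1]-d[0])
print("rim@57",tl(403,165,57)[1],"@46",tl(403,165,46)[1],"face@66",tl(413,60,66)[1],tl(425,240,66)[1])
print("nose len to rim", tl(403,165,57)[1]-(np.mean(d)+24),"face", tl(418,165,66)[1]-(np.mean(d)+24))
print("bar yaw", [tl(*p,112)[1:] for p in[(205,140),(205,350),(275,140),(274,350)]])
print("slot/rail edges",tl(60,15,28)[2],tl(60,275,28)[2],"bar mid z", (tl(240,139,112)[2]+tl(240,351,112)[2])/2)
```

```text
bar c -0.067320149517343 w 13.74701769827332 drum (np.float64(-23.60558802780193), np.float64(23.598743006434404)) -0.0034225106837624253 47.20433103423633
rim@57 38.51846663081264 @46 39.96420619924282 face@66 38.772110700493904 43.07694081082383
nose len to rim 14.521889141496402 face 16.77509652370201
bar yaw [array([ -6.72, -21.98]), array([-7.  , 20.65]), array([  6.65, -21.97]), array([ 6.8 , 20.66])]
slot/rail edges -37.81534796735192 30.307367959257228 bar mid z -0.6508168485641672
```

```bash
python3 look.py w16 wrist 220 150 180 140 4
```

```text
17.9167 q [-0.03  0.67 -0.13  1.51  0.1   0.98  1.18] p [658.95  41.44 222.8 ] yaw 78.33 M2 [-1. -0. -0.] F [-0.37 -0.99 -0.08] T [-0.03  0.03  0.04] gap 33.89810258848192
```

View pics/w16.png

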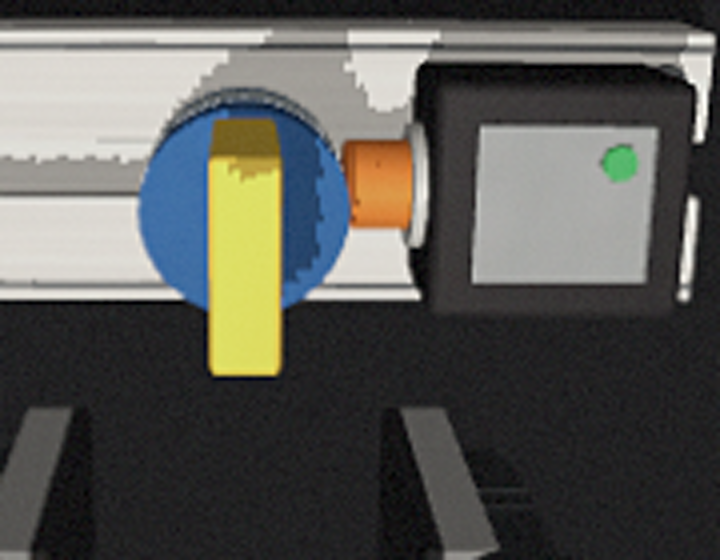

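Run:
```python
from h import *
import pickle
o,s=pickle.load(open("w16.pkl","rb"));M=R.from_rotvec(o["tool_rot"]).as_matrix();pos=o["tool_pos"]
tl=lambda u,v,z:M.T@(hit(s,cr(220,150,4,u,v),z,o)-pos)
a,b=tl(60,33,28)[2],tl(60,300,28)[2];print("rail",a,b,(a+b)/2,b-a,"bottom edge z0",tl(60,18,0)[2])
print("slot lower edge",tl(60,193,28)[2],"bar",tl(245,156,112)[2],tl(245,376,112)[2])
d=[tl(u,210,68)[1] for u in(139,350)];print(d,"nose to rim",tl(411,185,57)[1]-np.mean(d)-24,tl(411,185,46)[1]-np.mean(d)-24)
```

```text
rail -33.7491783214542 35.81623298960362 1.0335273340747086 69.56541131105783 bottom edge z0 -34.75452389297869
slot lower edge 7.033985219730376 bar -19.714120363431068 24.471914870668304
[np.float64(-22.664342406493716), np.float64(24.88352954111566)] nose to rim 14.863418817275722 16.381976653200482
```

The checks agree: offset across the slot is about 1.4–2.9 mm by eye, the bar is square across, the nose is in about 6–7 mm, and the hand is clear. Handing in.

```bash
python3 -c "
from bench import ctrl
print(ctrl.sign_off()); print(ctrl.get_obs()['time_s'])"
```

```text
the job is handed in; nothing more can be done
None
the job is handed in; nothing more can be done
```

I took the blue lamp module from the parking block, seated it in the rail slot, slid it against the nose, twisted it a quarter turn and let go. The job was handed in at about 18 s; the sign-off reports no verdict.

**Seating:** the module touched down at about 5–6 N and TCP height 91.6 mm, which matches the flange on the rail. The hand's downward force on it stayed under about 10 N by the wrist sensor.

**Nose:** it was pushed in about 5.7 mm before the twist. After release it measures about 5.5–7 mm by the pictures and about 7 mm by TCP travel, so inside 3–9.5 mm.

**Last pictures:**
- The handle is square across the slot, within about 1°.
- The drum is against the nose and the detector's light is green.
- The hand is clear and the forces are about zero.
- In the side picture the dishes, burner, rack, beaker and cup look to be where they were; I did not measure them.

**Disagreements:**
- The module's offset across the slot came out between 1.4 and 2.9 mm depending on the rail edge used. The slot itself allows about 2 mm and the limit is 4 mm. One frame taken while the arm was still settling gave about 3 mm.
- The top, side and wrist cameras differed by 2–4 mm on the lamp's position. I used the wrist camera.

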